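Load the cutters into the router's collet chucks

TASK

Load every cutter in the stand into a chuck on the bench fixture, one to a chuck, whichever you like: lift the dust cap off that chuck and put it, closed side up, into a socket of the cap tray; set the cutter's shank fully home in the collet, so that its depth collar sits flat on the nut; then turn the nut clockwise until it grips tight at its stop. If a chuck is not needed, leave its cap on and its nut slack; never tighten a nut on an empty collet, never tip a cutter over, and leave the paints, lid, brush and wooden piece where they are.

Things in the scene. Friction and masses are not known exactly. Their poses are not given: they have to be found in the camera images.
- fixture: fixed bench fixture: grey block 90 x 300 mm, 40 high, on a dark base plate 110 x 320, with three upright steel collet chucks in a row along its y axis at y = -95, 0, +95 mm. Heights above the bench: flange (63 across) to 52, neck (44 across) to 82, steel nut with dark notches (50 across) 82 to 104, its nose (36 across) 104 to 112 mm. Origin at the centre of the underside.
- chuck1 (a point): centre of the flat mouth of chuck 1 (top face of the nut's nose, 112 mm above the bench; y = -95 mm on the fixture); axes as the fixture's. The collet's bore runs straight down, 16 mm across with the nut slack, 56 deep; a shank goes in until its collar rests flat on this face.
- chuck2 (a point): centre of the flat mouth of chuck 2 (top face of the nut's nose, 112 mm above the bench; y = 0 mm on the fixture); axes as the fixture's. The collet's bore runs straight down, 16 mm across with the nut slack, 56 deep; a shank goes in until its collar rests flat on this face.
- chuck3 (a point): centre of the flat mouth of chuck 3 (top face of the nut's nose, 112 mm above the bench; y = 95 mm on the fixture); axes as the fixture's. The collet's bore runs straight down, 16 mm across with the nut slack, 56 deep; a shank goes in until its collar rests flat on this face.
- nut1 (a joint): nut of chuck 1, turns about the chuck's upright axis; the value grows as it turns clockwise seen from above. Starts slack at 0 to 0.3 rad, stays where left, does not rise or sink. The collet closes as it turns: touches a shank at about 1.8 rad, grips firmly from 2.05, dead stop at 2.3 rad. Turns with about 0.12 N m, a little more once it grips.
- nut2 (a joint): nut of chuck 2, turns about the chuck's upright axis; the value grows as it turns clockwise seen from above. Starts slack at 0 to 0.3 rad, stays where left, does not rise or sink. The collet closes as it turns: touches a shank at about 1.8 rad, grips firmly from 2.05, dead stop at 2.3 rad. Turns with about 0.12 N m, a little more once it grips.
- nut3 (a joint): nut of chuck 3, turns about the chuck's upright axis; the value grows as it turns clockwise seen from above. Starts slack at 0 to 0.3 rad, stays where left, does not rise or sink. The collet closes as it turns: touches a shank at about 1.8 rad, grips firmly from 2.05, dead stop at 2.3 rad. Turns with about 0.12 N m, a little more once it grips.
- straight: straight cutter, head a cylinder 16 mm across; 84 mm long: round steel shank 12 mm across, 46 long, foot bevelled 2 x 4 mm; then a round aluminium depth collar 30 across, 16 tall (hold it here), then the head, 22 tall. Starts upright, shank down, in a hole of the stand. Origin at the centre of the foot, z up; collar at z = 46 to 62 mm. About 110 g. Not in every start.
- ballnose: ball-nose cutter, head 17 mm across with a rounded end; 84 mm long: round steel shank 12 mm across, 46 long, foot bevelled 2 x 4 mm; then a round aluminium depth collar 30 across, 16 tall (hold it here), then the head, 22 tall. Starts upright, shank down, in a hole of the stand. Origin at the centre of the foot, z up; collar at z = 46 to 62 mm. About 110 g. Not in every start.
- vee: V cutter, head a cone 20 mm across, point up; 84 mm long: round steel shank 12 mm across, 46 long, foot bevelled 2 x 4 mm; then a round aluminium depth collar 30 across, 16 tall (hold it here), then the head, 22 tall. Starts upright, shank down, in a hole of the stand. Origin at the centre of the foot, z up; collar at z = 46 to 62 mm. About 110 g. Not in every start.
- cap1: black ribbed plastic dust cap, 47 mm across (49 at the lower rim), 24 tall, closed on top, 8 mm deep recess below, 25 g. Starts loosely over the nose of chuck 1, rim resting on the nut 104 mm above the bench; lifts straight off, clear of the nose after 10 mm. Origin at the centre of its open rim, z up.
- cap2: black ribbed plastic dust cap, 47 mm across (49 at the lower rim), 24 tall, closed on top, 8 mm deep recess below, 25 g. Starts loosely over the nose of chuck 2, rim resting on the nut 104 mm above the bench; lifts straight off, clear of the nose after 10 mm. Origin at the centre of its open rim, z up.
- cap3: black ribbed plastic dust cap, 47 mm across (49 at the lower rim), 24 tall, closed on top, 8 mm deep recess below, 25 g. Starts loosely over the nose of chuck 3, rim resting on the nut 104 mm above the bench; lifts straight off, clear of the nose after 10 mm. Origin at the centre of its open rim, z up.
- stand: loose brown wooden cutter stand, 80 x 220 x 46 mm, 0.9 kg, with three round holes, 14.5 mm across, 36 deep, along its y axis at y = -70, 0, +70 mm. A cutter in a hole has its foot 10 mm above the bench and its collar from 56 to 72 mm. Origin at the centre of the underside.
- tray: loose grey plastic cap tray, 80 x 220 x 24 mm, 0.6 kg, with three round sockets, 58 mm across, 8 deep, along its y axis at y = -70, 0, +70 mm. A cap set in, open rim down, has its rim 16 mm above the bench, its top at 40 mm. Origin at the centre of the underside. Starts on either side of the robot's x axis, the stand on the other.
- tray_hole0 (a point): centre of the mouth of the cap tray's socket at y = -70 mm, 24 mm above the bench when the tray lies flat.
- tray_hole1 (a point): centre of the mouth of the cap tray's socket at y = 0 mm, 24 mm above the bench when the tray lies flat.
- tray_hole2 (a point): centre of the mouth of the cap tray's socket at y = 70 mm, 24 mm above the bench when the tray lies flat.
- jar: closed blue glass paint jar, 82 mm across, 135 tall, to be left alone; origin at the centre of the underside
- pot1: white paint pot with a lid, 64 mm across, 46 tall, between stand and tray, to be left alone; origin at the centre of the underside
- pot2: white paint pot with a lid, 64 mm across, 46 tall, beyond the fixture, to be left alone; origin at the centre of the underside
- jarlid: white jar lid, 72 mm across, 13 tall, to be left alone; origin at the centre of the underside
- brush: paint brush lying on the bench, 200 mm long, to be left alone; origin under its middle
- piece: flat painted wooden mosaic piece, about 70 mm across and 9 thick, to be left alone; origin at one corner of its underside
Things that resemble listed ones, but are neither listed nor needed, are in the scene too. What is shaped like the cap1 but pink is not meant.

How it is judged (in metres and radians):
At the end, for the whole second after the job is handed in: Every cutter is in a chuck (4 mm, 0.06 rad, collar under 3 mm off the nose) with its nut past 2.05 rad; that chuck's cap sits upright in a tray socket (9 mm of centre, rim under 5 mm off its floor). Any chuck without a cutter still wears its cap, nut below 1 rad (((horizontal distance between straight and chuck1 below 0.004 m and z of straight in the frame of chuck1 below -0.043 m and angle between straight's own z axis and vertical below 0.06 rad) or (horizontal distance between straight and chuck2 below 0.004 m and z of straight in the frame of chuck2 below -0.043 m and angle between straight's own z axis and vertical below 0.06 rad) or (horizontal distance between straight and chuck3 below 0.004 m and z of straight in the frame of chuck3 below -0.043 m and angle between straight's own z axis and vertical below 0.06 rad)) and ((horizontal distance between ballnose and chuck1 below 0.004 m and z of ballnose in the frame of chuck1 below -0.043 m and angle between ballnose's own z axis and vertical below 0.06 rad) or (horizontal distance between ballnose and chuck2 below 0.004 m and z of ballnose in the frame of chuck2 below -0.043 m and angle between ballnose's own z axis and vertical below 0.06 rad) or (horizontal distance between ballnose and chuck3 below 0.004 m and z of ballnose in the frame of chuck3 below -0.043 m and angle between ballnose's own z axis and vertical below 0.06 rad)) and ((horizontal distance between vee and chuck1 below 0.004 m and z of vee in the frame of chuck1 below -0.043 m and angle between vee's own z axis and vertical below 0.06 rad) or (horizontal distance between vee and chuck2 below 0.004 m and z of vee in the frame of chuck2 below -0.043 m and angle between vee's own z axis and vertical below 0.06 rad) or (horizontal distance between vee and chuck3 below 0.004 m and z of vee in the frame of chuck3 below -0.043 m and angle between vee's own z axis and vertical below 0.06 rad)) and ((horizontal distance between cap1 and chuck1 below 0.008 m and z of cap1 in the frame of chuck1 below -0.004 m and angle between cap1's own z axis and vertical below 0.12 rad and value of joint nut1 below 1 rad) or (((horizontal distance between straight and chuck1 below 0.004 m and z of straight in the frame of chuck1 below -0.043 m and angle between straight's own z axis and vertical below 0.06 rad) or (horizontal distance between ballnose and chuck1 below 0.004 m and z of ballnose in the frame of chuck1 below -0.043 m and angle between ballnose's own z axis and vertical below 0.06 rad) or (horizontal distance between vee and chuck1 below 0.004 m and z of vee in the frame of chuck1 below -0.043 m and angle between vee's own z axis and vertical below 0.06 rad)) and value of joint nut1 above 2.05 rad and ((horizontal distance between cap1 and tray_hole0 below 0.009 m or horizontal distance between cap1 and tray_hole1 below 0.009 m or horizontal distance between cap1 and tray_hole2 below 0.009 m) and z of cap1 in the frame of tray below 0.021 m and angle between cap1's own z axis and vertical below 0.12 rad))) and ((horizontal distance between cap2 and chuck2 below 0.008 m and z of cap2 in the frame of chuck2 below -0.004 m and angle between cap2's own z axis and vertical below 0.12 rad and value of joint nut2 below 1 rad) or (((horizontal distance between straight and chuck2 below 0.004 m and z of straight in the frame of chuck2 below -0.043 m and angle between straight's own z axis and vertical below 0.06 rad) or (horizontal distance between ballnose and chuck2 below 0.004 m and z of ballnose in the frame of chuck2 below -0.043 m and angle between ballnose's own z axis and vertical below 0.06 rad) or (horizontal distance between vee and chuck2 below 0.004 m and z of vee in the frame of chuck2 below -0.043 m and angle between vee's own z axis and vertical below 0.06 rad)) and value of joint nut2 above 2.05 rad and ((horizontal distance between cap2 and tray_hole0 below 0.009 m or horizontal distance between cap2 and tray_hole1 below 0.009 m or horizontal distance between cap2 and tray_hole2 below 0.009 m) and z of cap2 in the frame of tray below 0.021 m and angle between cap2's own z axis and vertical below 0.12 rad))) and ((horizontal distance between cap3 and chuck3 below 0.008 m and z of cap3 in the frame of chuck3 below -0.004 m and angle between cap3's own z axis and vertical below 0.12 rad and value of joint nut3 below 1 rad) or (((horizontal distance between straight and chuck3 below 0.004 m and z of straight in the frame of chuck3 below -0.043 m and angle between straight's own z axis and vertical below 0.06 rad) or (horizontal distance between ballnose and chuck3 below 0.004 m and z of ballnose in the frame of chuck3 below -0.043 m and angle between ballnose's own z axis and vertical below 0.06 rad) or (horizontal distance between vee and chuck3 below 0.004 m and z of vee in the frame of chuck3 below -0.043 m and angle between vee's own z axis and vertical below 0.06 rad)) and value of joint nut3 above 2.05 rad and ((horizontal distance between cap3 and tray_hole0 below 0.009 m or horizontal distance between cap3 and tray_hole1 below 0.009 m or horizontal distance between cap3 and tray_hole2 below 0.009 m) and z of cap3 in the frame of tray below 0.021 m and angle between cap3's own z axis and vertical below 0.12 rad)))); the robot touches nothing.
It fails at once if nut 1 is tightened (past 1.2 rad) while no cutter stands in its collet (value of joint nut1 above 1.2 rad and not ((horizontal distance between straight and chuck1 below 0.01 m and z of straight in the frame of chuck1 below -0.015 m) or (horizontal distance between ballnose and chuck1 below 0.01 m and z of ballnose in the frame of chuck1 below -0.015 m) or (horizontal distance between vee and chuck1 below 0.01 m and z of vee in the frame of chuck1 below -0.015 m))).
It fails at once if nut 2 is tightened (past 1.2 rad) while no cutter stands in its collet (value of joint nut2 above 1.2 rad and not ((horizontal distance between straight and chuck2 below 0.01 m and z of straight in the frame of chuck2 below -0.015 m) or (horizontal distance between ballnose and chuck2 below 0.01 m and z of ballnose in the frame of chuck2 below -0.015 m) or (horizontal distance between vee and chuck2 below 0.01 m and z of vee in the frame of chuck2 below -0.015 m))).
It fails at once if nut 3 is tightened (past 1.2 rad) while no cutter stands in its collet (value of joint nut3 above 1.2 rad and not ((horizontal distance between straight and chuck3 below 0.01 m and z of straight in the frame of chuck3 below -0.015 m) or (horizontal distance between ballnose and chuck3 below 0.01 m and z of ballnose in the frame of chuck3 below -0.015 m) or (horizontal distance between vee and chuck3 below 0.01 m and z of vee in the frame of chuck3 below -0.015 m))).
It fails at once if a cutter is tipped over (leans more than about 57 degrees) (angle between any of straight, ballnose, vee's own z axis and vertical above 1 rad).
It fails at once if something else on the bench is shifted by more than 30 mm (distance of any of jar, pot1, pot2, jarlid, brush, piece from where it was at the start of the episode above 0.03 m).
Of straight, ballnose, vee only 2 to 3 are there at a start; the rules pass over those that are not, and their reading is None.
At some moment in a run one of tray, stand may be knocked a few centimetres aside while the robot is not near it.
It also fails if it takes over 210 s, if anything falls off the work surface, if the arm or the gripper's body presses on something with over 40 N, if the wrist force passes 120 N, or if a joint passes its speed limit or range.

ROBOT

A 6-joint arm with a two-finger parallel gripper is mounted at the origin on the work surface. World frame = base frame: x ahead of the robot, y to its left, z up, the work surface at z = 0. Lengths are in m, angles in degrees, forces in N, time in s.
With the tool pointing down it reaches from about 0.4 to 0.825 m from the base axis. Payload 7 kg.
Tool frame: the origin (TCP) lies on the centre line of the jaws, within the pads' length; the fingertips stand 14 mm ahead of it and the grasp point (between the pads) lies 5 mm behind it; z points along the fingers, y is the line along which they close (so a half turn about z gives the same grasp; the last joint's range is limited). The gripper opens to 88 mm and grips with 3 to 60 N. Pads are 19 mm wide; open, the fingers measure 130 mm over their backs; the gripper's body (78 mm by 193 mm) begins 47 mm behind the grasp point.
Start: joints at [87.324, 20.546, 0.682, 0, -70.136, -16.507], TCP at [0.222, 0.637, 0.241] pointing down, gripper open.
Joint ranges: [-176.03, 176.03], [-82.01, 121.73], [-58.28, 71.71], [-173.87, 95.51], [-174.79, -0.11], [-173.66, 173.66]. Speed limits (degrees/s): [136.94, 136.94, 172.46, 180, 180, 180].

INTERFACE

Orientations are given as [roll, pitch, yaw] about the fixed x, y, z axes, in that order (R = Rz(yaw) Ry(pitch) Rx(roll)).
In Python, from plant import r gives the robot as it stands.
- The arm moves only by the tool send_rows, never from a script. Its argument "steps" is a list of rows, each an object with "dp": the shift along the tool's x, y, z in mm, a list of three; "roll": the turn about the tool's z in rad; "jaw": the opening in per cent of the stroke, from 0 (shut) to 100 (fully open). In form: [{"dp": [tx, ty, tz], "roll": roll, "jaw": jaw}, ...]. A call has 1 to 5 rows; each row is the pose to reach, as a shift and turn from the pose commanded when the call began, along the tool's axes at that moment; what a row does not reach only later rows make up. A row lasts 1/8 s, in which the tool goes at most 62.5 mm and 10.7 degrees, less where a joint would pass 70% of its speed; a pose out of reach is approached as far as the arm can. A call with a gripper value outside its range is refused whole. The fingers move at their own pace and stop on an object; "newtons" is the grip in N (left out, the last holds). Time passes only in rows, so rows that repeat a pose let the fingers close. It gives the time, the measured TCP pose, the force, the opening and the grip force at its end, in the units of the state.
- r.get_state(): the state, without advancing time (a new reading comes with each control period).
- r.capture(name): name is "scene" or "side" or "wrist"; returns a dict with "image" (384x512x3 uint8, blue, green, red), "K" (3x3 intrinsics, pixels), "rvec" (rotation vector, rad) and "tvec" (3), from world to camera coordinates, as OpenCV has them. Camera axes: x right, y down, z forward; pixel columns grow to the right and rows downward; lengths in m; the calibration is good to about 2 mm. A picture is of the moment at which its call begins. There is no depth.
- r.close_job(): hands the job in; it is judged then, once.
The state is a dict: "time_s": time; "joints": joint angles; "qd": joint speeds; "joint_torque": joint torques, N m; "tcp_pos": TCP position; "eef_rot": TCP orientation; "contact_force": force on the tool from outside, world axes, zero at the start; "moment": the same for the moment, N m; "gripper_width": finger opening in m; "gripper_force": force on a finger pad.
Only numpy, scipy, OpenCV 4.12 (cv2) and the standard library are available. Lean on these libraries where they do the work, as an engineer would, in place of code of your own. Each camera call takes 0.05 s, during which the arm holds its last target. There are 200 camera calls.

## Working session

There is one attempt and no reset: what is moved stays moved. The work goes in short steps, Python scripts to look and compute and a tool call to move; the robot and the scene stay as the last step left them, time stands still between calls to the robot, and variables do not carry over. Pictures are saved under pics/ and viewed, at most 14 in all, crops included, and the job is handed in when it is done.

Besides the shell and the picture viewer there is one more tool, called by a JSON object that holds its "fn" and its "kwargs". send_rows: Moves the arm, as the interface text tells. Its arguments: {"type":"object","properties":{"steps":{"type":"array","items":{"type":"object","properties":{"dp":{"type":"array","items":{"type":"number"}},"roll":{"type":"number"},"jaw":{"type":"number"}}}},"newtons":{"type":"number"}},"required":["steps"]}

```bash
ls; mkdir -p pics; python3 - <<'E'
from plant import r
import cv2,numpy as np
print(r.get_state())
a=[]
for n in("scene","side","wrist"):
    c=r.capture(n);cv2.imwrite(f"pics/{n}0.png",c["image"]);R=cv2.Rodrigues(np.array(c["rvec"]))[0]
    print(n,c["K"],"pos",-R.T@np.array(c["tvec"]).ravel(),R[2])
    np.savez(f"pics/{n}0.npz",K=c["K"],rv=c["rvec"],tv=c["tvec"])
E
```

```text
pics
{'time_s': 0.0, 'joints': array([ 8.73236976e+01,  2.05897692e+01,  6.34648298e-01, -1.96029383e-02,
       -7.01340180e+01, -1.65071540e+01]), 'qd': array([-0.04861626, -0.05265328,  0.0086643 , -0.0199084 , -0.04430827,
        0.10611251]), 'joint_torque': array([ 8.00305043e-04, -5.82725143e+01,  2.93046194e+01,  6.99711487e+00,
        7.08613690e-03, -1.62446686e-04]), 'tcp_pos': array([0.2216724 , 0.63708846, 0.23964972]), 'eef_rot': array([ 1.79909299e+02, -7.66124541e-03, -1.91901261e+01]), 'contact_force': array([0.88205851, 0.31474918, 0.69061492]), 'moment': array([-0.01203461, -0.00855115,  0.00914167]), 'gripper_force': 0.0, 'gripper_width': 0.08766913158789097}
scene [[361.40358136   0.         252.63826276]
 [  0.         361.40358136 190.99578845]
 [  0.           0.           1.        ]] pos [ 0.98879839 -0.63478333  0.6849032 ] [-0.39137732  0.6747092  -0.62577256]
side [[349.21253106   0.         256.08997703]
 [  0.         349.21253106 191.37676081]
 [  0.           0.           1.        ]] pos [0.24215337 0.61941915 0.51279942] [ 0.43197143 -0.73298405 -0.52548556]
wrist [[336.76916711   0.         256.69777943]
 [  0.         336.76916711 189.05801592]
 [  0.           0.           1.        ]] pos [0.29336348 0.61305128 0.38350105] [-0.26114085  0.08945225 -0.9611471 ]
```

```bash
python3 -c "
import cv2,numpy as np
a=[cv2.imread(f'pics/{n}0.png') for n in('scene','side')]
cv2.imwrite('pics/both.png',cv2.resize(np.vstack(a),(800,1200))[:600]);cv2.imwrite('pics/s2.png',cv2.resize(a[1],(800,600)))"
```

```text
(no output)
```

View pics/both.png

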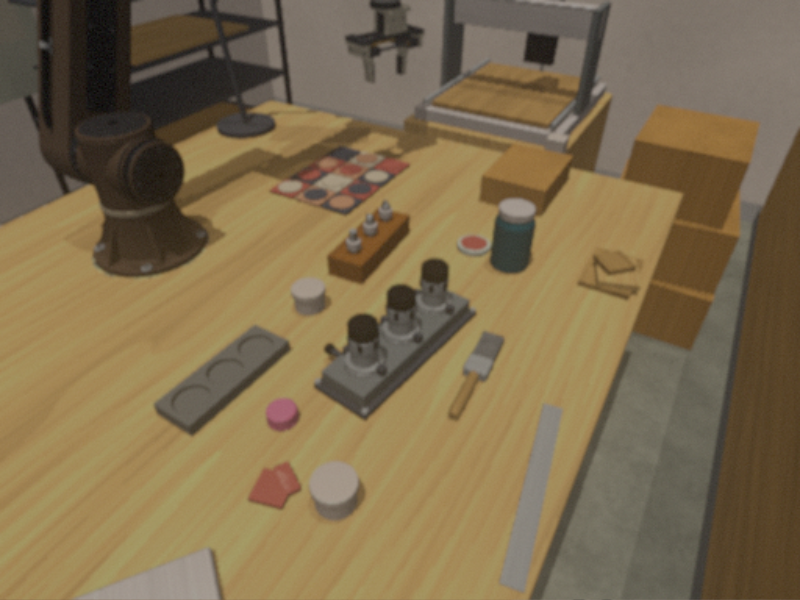

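View pics/s2.png

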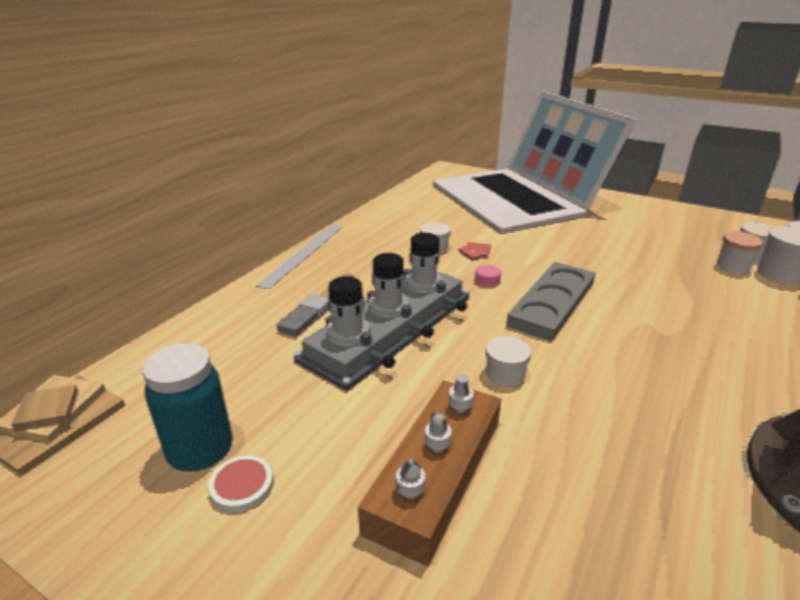

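Scene: three caps on chucks at (363,326),(401,294),(434,267), cutters at (354,244),(370,227),(386,213), tray corners (257,328),(290,347),(160,403). Side: caps (346,288),(388,264),(425,243), cutters (410,484),(437,437),(461,400). All three cutters are present.

```bash
cat > h.py <<'E'
import cv2,numpy as np
def cam(c):
    if "rv" in c: return np.array(c["K"]),np.array(c["rv"]).ravel(),np.array(c["tv"]).ravel()
    return np.array(c["K"]),np.array(c["rvec"]).ravel(),np.array(c["tvec"]).ravel()
def ray(c,uv,z):
    K,rv,tv=cam(c);R=cv2.Rodrigues(rv)[0];C=-R.T@tv
    d=R.T@np.linalg.inv(K)@np.array([uv[0],uv[1],1.]);return C+d*(z-C[2])/d[2]
def proj(c,P):
    K,rv,tv=cam(c);return cv2.projectPoints(np.array(P,float).reshape(-1,3),rv,tv,K,None)[0][:,0]
E
python3 - <<'E'
from h import *
S=np.load("pics/scene0.npz");D=np.load("pics/side0.npz");np.set_printoptions(precision=4,suppress=True)
f=512/800
for nm,z,s,d in [("cap",.128,[(363,326),(401,294),(434,267)],[(346,288),(388,264),(425,243)]),
 ("cut",.064,[(354,244),(370,227),(386,213)],[(410,484),(437,437),(461,400)]),
 ("tray",.024,[(257,328),(290,347),(160,403)],[(595,268),(553,265),(510,318)])]:
  print(nm)
  for p in s: print(" sc",ray(S,np.array(p)*f,z)[:2])
  for p in d: print(" sd",ray(D,np.array(p)*f,z)[:2])
E
```

```text
cap
 sc [ 0.6326 -0.1146]
 sc [ 0.6434 -0.0196]
 sc [0.6553 0.0726]
 sd [0.6382 0.0953]
 sd [0.6247 0.0057]
 sd [ 0.6107 -0.0854]
cut
 sc [0.4429 0.144 ]
 sc [0.4363 0.2147]
 sc [0.4357 0.2809]
 sd [0.4224 0.2952]
 sd [0.4281 0.2243]
 sd [0.4306 0.1561]
tray
 sc [ 0.408  -0.1154]
 sc [ 0.4883 -0.1244]
 sc [ 0.3945 -0.3209]
 sd [ 0.3842 -0.3411]
 sd [ 0.4558 -0.3134]
 sd [ 0.4613 -0.1011]
```

```bash
cat >> h.py <<'E'
def to(x,y,z,yaw=None,**k):
    from plant import r
    s=r.get_state();p=np.array(s["tcp_pos"]);e=s["eef_rot"];a=np.radians(e[2]);d=np.array([x,y,z])-p
    rl=0 if yaw is None else -np.radians((yaw-e[2]+180)%360-180)
    print("t%.1f tcp"%s["time_s"],np.round(p,4),"rpy",np.round(e,1),"q6 %.0f"%s["joints"][5],"w%.4f"%s["gripper_width"],
     "-> dp",np.round(1e3*np.array([np.cos(a)*d[0]+np.sin(a)*d[1],np.sin(a)*d[0]-np.cos(a)*d[1],-d[2]]),1),"roll %.3f"%rl)
E
python3 -c "
from h import *
to(.634,-.007,.25,-97.7)"
```

```text
t0.1 tcp [0.2217 0.6372 0.2398] rpy [179.9  -0.  -19.2] q6 -17 w0.0878 -> dp [601.1 472.9 -10.2] roll 1.370
```

{"fn": "send_rows", "kwargs": {"steps": [{"dp": [46, 36, -2], "roll": 0.11, "jaw": 100}, {"dp": [92, 73, -4], "roll": 0.22, "jaw": 100}, {"dp": [139, 109, -6], "roll": 0.33, "jaw": 100}, {"dp": [185, 145, -8], "roll": 0.44, "jaw": 100}, {"dp": [231, 182, -10], "roll": 0.55, "jaw": 100}]}}

```text
time_s: 0.78
tcp_pos: [0.3808, 0.3879, 0.2506]
eef_rot: [180.0, -0.0, -50.9]
contact_force: [1.2, 0.0, 0.5]
gripper_width: 0.0876
gripper_force: 0.0
```

```bash
python3 -c "
from h import *
to(.634,-.007,.25,-97.7)"
```

```text
t0.8 tcp [0.3808 0.3879 0.2506] rpy [180.   -0.  -50.9] q6 -27 w0.0876 -> dp [466.2  52.7   0.6] roll 0.817
```

{"fn": "send_rows", "kwargs": {"steps": [{"dp": [58, 7, 0], "roll": 0.11}, {"dp": [117, 13, 0], "roll": 0.22}, {"dp": [175, 20, 0], "roll": 0.33}, {"dp": [233, 26, 0], "roll": 0.44}, {"dp": [290, 33, 0], "roll": 0.55}]}}

```text
invalid input
```

```bash
python3 -c "
from h import *
to(.634,-.007,.25,-97.7)"
```

```text
t0.8 tcp [0.3808 0.3879 0.2506] rpy [180.   -0.  -50.9] q6 -27 w0.0876 -> dp [466.2  52.7   0.6] roll 0.817
```

Jaw must be given in every row.

{"fn": "send_rows", "kwargs": {"steps": [{"dp": [58, 7, 0], "roll": 0.11, "jaw": 100}, {"dp": [117, 13, 0], "roll": 0.22, "jaw": 100}, {"dp": [175, 20, 0], "roll": 0.33, "jaw": 100}, {"dp": [233, 26, 0], "roll": 0.44, "jaw": 100}, {"dp": [290, 33, 0], "roll": 0.55, "jaw": 100}]}}

```text
time_s: 1.4
tcp_pos: [0.539, 0.1427, 0.2506]
eef_rot: [-180.0, 0.0, -82.4]
contact_force: [2.0, -0.3, 0.3]
gripper_width: 0.0881
gripper_force: 0.0
```

```bash
python3 -c "
from h import *
to(.634,-.007,.25,-97.7)"
```

```text
t1.4 tcp [0.539  0.1427 0.2506] rpy [-180.     0.   -82.4] q6 -27 w0.0881 -> dp [160.9 -74.4   0.6] roll 0.267
```

{"fn": "send_rows", "kwargs": {"steps": [{"dp": [54, -25, -17], "roll": 0.09, "jaw": 100}, {"dp": [107, -50, -34], "roll": 0.18, "jaw": 100}, {"dp": [161, -74, -50], "roll": 0.267, "jaw": 100}, {"dp": [161, -74, -50], "roll": 0.267, "jaw": 100}]}}

```text
time_s: 1.9
tcp_pos: [0.6352, -0.0086, 0.3007]
eef_rot: [-180.0, -0.0, -97.8]
contact_force: [-0.4, -0.1, -0.1]
gripper_width: 0.088
gripper_force: 0.0
```

```bash
cat >> h.py <<'E'
def snap(cn,name,save=True):
    from plant import r
    c=r.capture(cn);np.savez(f"pics/{name}.npz",K=c["K"],rv=c["rvec"],tv=c["tvec"]);cv2.imwrite(f"pics/{name}.png",c["image"]);return c
def circ(c,P,rad):   # draw check circles
    im=c["image"].copy();t=np.linspace(0,2*np.pi,40)
    for p in P:
        q=np.array([[p[0]+rad*np.cos(a),p[1]+rad*np.sin(a),p[2]] for a in t])
        cv2.polylines(im,[np.int32(proj(c,q)*16)],True,(0,255,0),1,cv2.LINE_AA,4)
    return im
E
python3 -c "
from h import *
to(.634,-.007,.30,-97.7)
c=snap('wrist','w1')
cv2.imwrite('pics/w1c.png',circ(c,[(.6217,-.1,.128),(.634,-.007,.128),(.6468,.084,.128)],.0235))"
```

```text
t1.9 tcp [ 0.6352 -0.0086  0.3007] rpy [-180.    -0.   -97.8] q6 -25 w0.0880 -> dp [-1.4  1.4  0.7] roll -0.002
```

View pics/w1c.png

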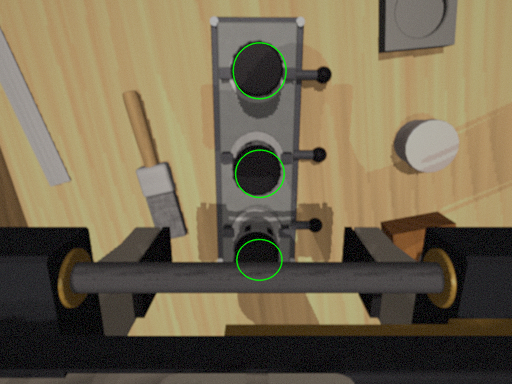

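The projected circles sit on the three caps (pixels (259,71),(260,173),(259,260)), so the cap estimates are good. Grasp cap 1.

{"fn": "send_rows", "kwargs": {"steps": [{"dp": [46, 0.5, 20], "roll": 0, "jaw": 100}, {"dp": [92, 1, 60], "roll": 0, "jaw": 100}, {"dp": [92.4, 1, 110], "roll": 0, "jaw": 100}, {"dp": [92.4, 1, 160], "roll": 0, "jaw": 100}, {"dp": [92.4, 1, 179], "roll": 0, "jaw": 100}]}}

```text
time_s: 2.58
tcp_pos: [0.6177, -0.0955, 0.1179]
eef_rot: [179.7, -0.0, -97.4]
contact_force: [-0.3, 0.1, 0.5]
gripper_width: 0.0874
gripper_force: 0.0
```

{"fn": "send_rows", "kwargs": {"newtons": 10, "steps": [{"dp": [0, 0, 0], "roll": 0, "jaw": 100}, {"dp": [0, 0, 0], "roll": 0, "jaw": 30}, {"dp": [0, 0, 0], "roll": 0, "jaw": 30}, {"dp": [0, 0, 0], "roll": 0, "jaw": 30}, {"dp": [0, 0, 0], "roll": 0, "jaw": 30}]}}

```text
time_s: 3.2
tcp_pos: [0.6206, -0.0965, 0.1221]
eef_rot: [-180.0, 0.0, -97.5]
contact_force: [0.1, -0.3, 0.3]
gripper_width: 0.0534
gripper_force: 0.1
```

{"fn": "send_rows", "kwargs": {"steps": [{"dp": [0, 0, 0], "roll": 0, "jaw": 30}, {"dp": [0, 0, 0], "roll": 0, "jaw": 30}, {"dp": [0, 0, 0], "roll": 0, "jaw": 30}]}}

```text
time_s: 3.58
tcp_pos: [0.6208, -0.0966, 0.122]
eef_rot: [-180.0, 0.0, -97.5]
contact_force: [0.4, -0.1, 3.1]
gripper_width: 0.0468
gripper_force: 10.0
```

```bash
python3 -c "
from h import *
from plant import r
to(.43,-.22,.24,-97.7); s=r.get_state();print(s['contact_force'],s['gripper_force'])"
```

```text
t3.6 tcp [ 0.6208 -0.0966  0.122 ] rpy [-180.     0.   -97.5] q6 -16 w0.0468 -> dp [ 147.2  173.1 -118. ] roll 0.004
[ 0.44919839 -0.06140336  3.14826837] 10.000167356338352
```

{"fn": "send_rows", "kwargs": {"steps": [{"dp": [0, 0, -20], "roll": 0, "jaw": 30}, {"dp": [0, 0, -60], "roll": 0, "jaw": 30}, {"dp": [20, 30, -100], "roll": 0, "jaw": 30}, {"dp": [50, 70, -118], "roll": 0, "jaw": 30}, {"dp": [80, 110, -118], "roll": 0, "jaw": 30}]}}

```text
time_s: 4.2
tcp_pos: [0.5002, -0.162, 0.2408]
eef_rot: [-179.9, 0.0, -97.5]
contact_force: [0.8, -0.4, -0.8]
gripper_width: 0.0467
gripper_force: 10.0
```

{"fn": "send_rows", "kwargs": {"steps": [{"dp": [20, 30, 0], "roll": 0, "jaw": 30}, {"dp": [47, 63, 0], "roll": 0, "jaw": 30}, {"dp": [47, 63, 0], "roll": 0, "jaw": 30}, {"dp": [47, 63, 0], "roll": 0, "jaw": 30}]}}

```text
time_s: 4.7
tcp_pos: [0.4324, -0.1999, 0.2396]
eef_rot: [-180.0, 0.0, -97.5]
contact_force: [0.3, -0.4, 0.7]
gripper_width: 0.0468
gripper_force: 10.0
```

```bash
python3 -c "
from h import *
to(.43,-.22,.24,-97.7)
c=snap('wrist','w2');a=np.radians(-3);o=np.array([.43,-.21])
cv2.imwrite('pics/w2c.png',circ(c,[(*(o+k*np.array([-np.sin(a),np.cos(a)])),.024) for k in(-.07,0,.07)],.029))"
```

```text
t4.7 tcp [ 0.4324 -0.1999  0.2396] rpy [-180.     0.   -97.5] q6 -6 w0.0468 -> dp [20.2 -0.3 -0.4] roll 0.003
```

View pics/w2c.png

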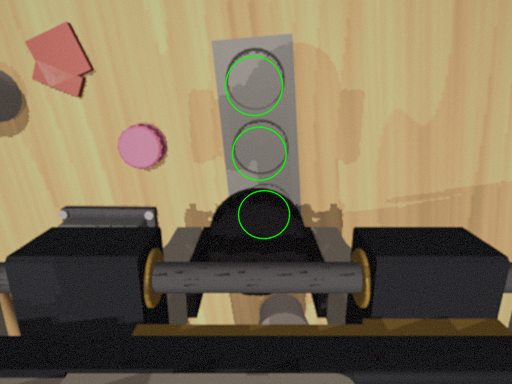

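Picture: tray with corners at (213,41),(292,35), edges running to (229,192),(300,195); sockets at about (255,80),(260,150). The guess is nearly right; compute from the corners.

```bash
python3 -c "
from h import *
c=np.load('pics/w2.npz');g=lambda u,v:ray(c,(u,v),.024)[:2]
A,B,L,R=g(213,41),g(292,35),g(229,192),g(300,195)
print(A,B,np.linalg.norm(A-B));m=(A+B)/2
for d in(L-A,R-B):print(np.degrees(np.arctan2(-d[0],d[1])))
ax=(L-A)/np.linalg.norm(L-A)+(R-B)/np.linalg.norm(R-B);ax/=np.linalg.norm(ax)
P=[m+ax*k for k in(.04,.11,.18)];print(P)
im=cv2.imread('pics/w2.png');im=circ(dict(image=im,**{k:c[k] for k in c.files}),[(*p,.024) for p in P],.029)
cv2.imwrite('pics/w2d.png',cv2.resize(im[20:260,180:340],None,fx=2.5,fy=2.5,interpolation=2))"
```

```text
[ 0.46028558 -0.32731909] [ 0.38252541 -0.32253969] 0.07790690814197936
-3.0097920366782795
-2.7532659342533794
[array([ 0.42341633, -0.28497996]), array([ 0.4269353 , -0.21506847]), array([ 0.43045427, -0.14515698])]
```

View pics/w2d.png

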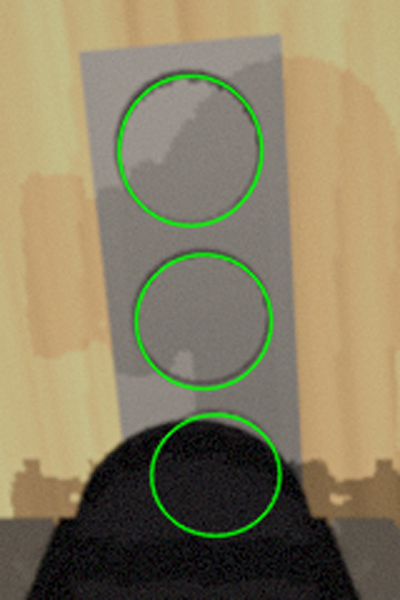

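{"fn": "send_rows", "kwargs": {"steps": [{"dp": [45, -1, 20], "roll": 0, "jaw": 30}, {"dp": [84, -2.2, 60], "roll": 0, "jaw": 30}, {"dp": [85.6, -2.2, 110], "roll": 0, "jaw": 30}, {"dp": [85.6, -2.2, 160], "roll": 0, "jaw": 30}, {"dp": [85.6, -2.2, 185], "roll": 0, "jaw": 30}]}}

```text
time_s: 5.38
tcp_pos: [0.4224, -0.2844, 0.0514]
eef_rot: [179.7, 0.0, -97.5]
contact_force: [0.1, 0.0, 0.1]
gripper_width: 0.0467
gripper_force: 10.0
```

```bash
python3 -c "
from h import *
to(.4234,-.285,.041)"
```

```text
t5.4 tcp [ 0.4224 -0.2844  0.0514] rpy [179.7   0.  -97.5] q6 4 w0.0467 -> dp [ 0.4 -1.1 10.4] roll 0.000
```

{"fn": "send_rows", "kwargs": {"steps": [{"dp": [0, 0, 6], "roll": 0, "jaw": 30}, {"dp": [0, -0.5, 13], "roll": 0, "jaw": 30}, {"dp": [0, -0.5, 13], "roll": 0, "jaw": 30}, {"dp": [0, -0.5, 13], "roll": 0, "jaw": 75}, {"dp": [0, -0.5, 13], "roll": 0, "jaw": 75}]}}

```text
time_s: 6.0
tcp_pos: [0.4243, -0.2852, 0.0424]
eef_rot: [-179.9, -0.0, -97.5]
contact_force: [0.2, 0.5, -0.2]
gripper_width: 0.061
gripper_force: 0.0
```

{"fn": "send_rows", "kwargs": {"steps": [{"dp": [0, 0, 0], "roll": 0, "jaw": 75}, {"dp": [0, 0, 0], "roll": 0, "jaw": 75}, {"dp": [0, 0, -20], "roll": 0, "jaw": 75}, {"dp": [0, 0, -80], "roll": 0, "jaw": 75}, {"dp": [0, 0, -140], "roll": 0, "jaw": 90}]}}

```text
time_s: 6.62
tcp_pos: [0.4233, -0.285, 0.183]
eef_rot: [179.9, 0.0, -97.5]
contact_force: [1.6, -0.0, -0.2]
gripper_width: 0.0711
gripper_force: 0.0
```

{"fn": "send_rows", "kwargs": {"steps": [{"dp": [-30, -30, -30], "roll": 0, "jaw": 100}, {"dp": [-60, -60, -60], "roll": 0, "jaw": 100}, {"dp": [-100, -90, -60], "roll": 0, "jaw": 100}, {"dp": [-130, -120, -60], "roll": 0, "jaw": 100}, {"dp": [-160, -150, -60], "roll": 0, "jaw": 100}]}}

```text
time_s: 7.25
tcp_pos: [0.5943, -0.145, 0.2417]
eef_rot: [-180.0, 0.0, -97.5]
contact_force: [0.5, -0.2, 0.6]
gripper_width: 0.0874
gripper_force: 0.0
```

```bash
python3 -c "
from h import *
to(.6342,-.007,.25,-97.7)
c=snap('side','d3');cv2.imwrite('pics/d3c.png',cv2.resize(c['image'][130:260,180:400],None,fx=3,fy=3))"
```

```text
t7.2 tcp [ 0.5943 -0.145   0.2417] rpy [-180.     0.   -97.5] q6 -12 w0.0874 -> dp [-142.   -21.6   -8.3] roll 0.004
```

View pics/d3c.png

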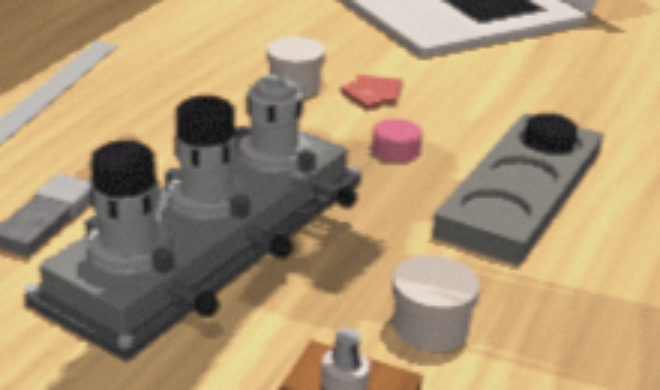

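Cap 1 sits in the far socket. Now cap 2.

{"fn": "send_rows", "kwargs": {"steps": [{"dp": [-50, -8, 0], "roll": 0, "jaw": 100}, {"dp": [-100, -16, 0], "roll": 0, "jaw": 100}, {"dp": [-142, -21.6, 20], "roll": 0, "jaw": 100}, {"dp": [-142, -21.6, 70], "roll": 0, "jaw": 100}, {"dp": [-142, -21.6, 114], "roll": 0, "jaw": 100}]}}

```text
time_s: 7.92
tcp_pos: [0.6331, -0.0073, 0.1261]
eef_rot: [180.0, 0.0, -97.4]
contact_force: [1.4, 0.4, -0.4]
gripper_width: 0.0873
gripper_force: 0.0
```

{"fn": "send_rows", "kwargs": {"steps": [{"dp": [0, 0, 0], "roll": 0, "jaw": 100}, {"dp": [0, 0, 0], "roll": 0, "jaw": 30}, {"dp": [0, 0, 0], "roll": 0, "jaw": 30}, {"dp": [0, 0, 0], "roll": 0, "jaw": 30}, {"dp": [0, 0, 0], "roll": 0, "jaw": 30}]}}

```text
time_s: 8.55
tcp_pos: [0.6337, -0.0081, 0.1285]
eef_rot: [-179.9, 0.0, -97.5]
contact_force: [0.9, -0.3, -0.4]
gripper_width: 0.0532
gripper_force: 0.0
```

{"fn": "send_rows", "kwargs": {"steps": [{"dp": [0, 0, 0], "roll": 0, "jaw": 30}, {"dp": [0, 0, 0], "roll": 0, "jaw": 30}, {"dp": [0, 0, 0], "roll": 0, "jaw": 30}]}}

```text
time_s: 8.93
tcp_pos: [0.634, -0.0081, 0.1282]
eef_rot: [-179.9, 0.0, -97.5]
contact_force: [0.6, -0.1, 5.1]
gripper_width: 0.0467
gripper_force: 10.0
```

```bash
python3 -c "
from h import *
to(.4269,-.215,.24,-97.5)"
```

```text
t8.9 tcp [ 0.634  -0.0081  0.1282] rpy [-179.9    0.   -97.5] q6 -24 w0.0467 -> dp [ 232.2  178.4 -111.8] roll 0.000
```

```bash
cat >> h.py <<'E'
def moved(base="d3"):
    # changed pixels of side camera in tray / stand areas against the reference view
    from plant import r
    a=cv2.imread(f"pics/{base}.png");b=r.capture("side")["image"]
    d=cv2.absdiff(cv2.GaussianBlur(a,(5,5),0),cv2.GaussianBlur(b,(5,5),0)).max(2)>25
    print("changed px tray",d[165:220,325:385].sum(),"stand",d[240:355,228:325].sum())
E
python3 -c "
from h import *
moved()"
```

```text
changed px tray 125 stand 4787
```

{"fn": "send_rows", "kwargs": {"steps": [{"dp": [0, 0, -20], "roll": 0, "jaw": 30}, {"dp": [0, 0, -60], "roll": 0, "jaw": 30}, {"dp": [30, 25, -100], "roll": 0, "jaw": 30}, {"dp": [75, 60, -110], "roll": 0, "jaw": 30}, {"dp": [120, 95, -110], "roll": 0, "jaw": 30}]}}

```text
time_s: 9.6
tcp_pos: [0.5223, -0.1153, 0.238]
eef_rot: [-180.0, 0.0, -97.5]
contact_force: [-0.4, -1.3, -1.3]
gripper_width: 0.0467
gripper_force: 10.0
```

```bash
python3 -c "
from h import *
moved()
to(.4269,-.215,.045,-97.5)"
```

```text
changed px tray 49 stand 2597
t9.7 tcp [ 0.517  -0.1183  0.2376] rpy [179.9   0.  -97.6] q6 -16 w0.0467 -> dp [107.8  76.5 192.6] roll -0.002
```

{"fn": "send_rows", "kwargs": {"steps": [{"dp": [45, 33, 0], "roll": 0, "jaw": 30}, {"dp": [90, 67, 0], "roll": 0, "jaw": 30}, {"dp": [112, 83, 50], "roll": 0, "jaw": 30}, {"dp": [112, 83, 100], "roll": 0, "jaw": 30}, {"dp": [112, 83, 150], "roll": 0, "jaw": 30}]}}

```text
time_s: 10.28
tcp_pos: [0.4257, -0.2151, 0.0862]
eef_rot: [-180.0, 0.0, -97.6]
contact_force: [0.1, 0.4, -1.1]
gripper_width: 0.0463
gripper_force: 10.0
```

{"fn": "send_rows", "kwargs": {"steps": [{"dp": [0, 0, 15], "roll": 0, "jaw": 30}, {"dp": [0, 0, 20], "roll": 0, "jaw": 30}, {"dp": [0, 0, 20], "roll": 0, "jaw": 30}, {"dp": [0, 0, 20], "roll": 0, "jaw": 30}]}}

```text
time_s: 10.78
tcp_pos: [0.4273, -0.2149, 0.0684]
eef_rot: [-179.9, 0.0, -97.5]
contact_force: [-0.2, -0.3, 0.3]
gripper_width: 0.0466
gripper_force: 10.0
```

```bash
python3 -c "
from h import *
to(.4269,-.215,.045,-97.5)"
```

```text
t10.8 tcp [ 0.4273 -0.2149  0.0684] rpy [-179.9    0.   -97.5] q6 -4 w0.0466 -> dp [ 0.2  0.3 23.4] roll 0.000
```

{"fn": "send_rows", "kwargs": {"steps": [{"dp": [0, 0, 12], "roll": 0, "jaw": 30}, {"dp": [0, 0, 23.4], "roll": 0, "jaw": 30}, {"dp": [0, 0, 23.4], "roll": 0, "jaw": 30}, {"dp": [0, 0, 23.4], "roll": 0, "jaw": 75}, {"dp": [0, 0, 23.4], "roll": 0, "jaw": 75}]}}

```text
time_s: 11.4
tcp_pos: [0.4269, -0.2149, 0.0444]
eef_rot: [-180.0, -0.0, -97.5]
contact_force: [0.7, 0.6, -0.1]
gripper_width: 0.0613
gripper_force: 0.0
```

{"fn": "send_rows", "kwargs": {"steps": [{"dp": [0, 0, 0], "roll": 0, "jaw": 75}, {"dp": [0, 0, 0], "roll": 0, "jaw": 75}, {"dp": [0, 0, -40], "roll": 0, "jaw": 75}, {"dp": [0, 0, -100], "roll": 0, "jaw": 75}, {"dp": [-20, -10, -150], "roll": 0, "jaw": 90}]}}

```text
time_s: 12.02
tcp_pos: [0.4388, -0.1967, 0.1964]
eef_rot: [-180.0, -0.0, -97.6]
contact_force: [1.5, -0.8, 0.2]
gripper_width: 0.0711
gripper_force: 0.0
```

{"fn": "send_rows", "kwargs": {"steps": [{"dp": [-40, -20, -30], "roll": 0, "jaw": 100}, {"dp": [-85, -47, -45], "roll": 0, "jaw": 100}, {"dp": [-135, -75, -45], "roll": 0, "jaw": 100}, {"dp": [-185, -102, -45], "roll": 0, "jaw": 100}, {"dp": [-235, -130, -45], "roll": 0, "jaw": 100}]}}

```text
time_s: 12.65
tcp_pos: [0.5995, 0.0214, 0.2394]
eef_rot: [-180.0, 0.0, -97.5]
contact_force: [1.0, 0.1, 0.4]
gripper_width: 0.0875
gripper_force: 0.0
```

{"fn": "send_rows", "kwargs": {"steps": [{"dp": [-40, -20, 0], "roll": 0, "jaw": 100}, {"dp": [-70, -39, 0], "roll": 0, "jaw": 100}, {"dp": [-70, -39, 0], "roll": 0, "jaw": 100}, {"dp": [-70, -39, 0], "roll": 0, "jaw": 100}]}}

```text
time_s: 13.15
tcp_pos: [0.646, 0.0837, 0.2388]
eef_rot: [180.0, -0.0, -97.5]
contact_force: [-0.8, 0.2, -1.0]
gripper_width: 0.0876
gripper_force: 0.0
```

```bash
python3 -c "
from h import *
to(.6468,.0845,.127,-97.5)"
```

```text
t13.2 tcp [0.646  0.0837 0.2388] rpy [180.   -0.  -97.5] q6 -32 w0.0876 -> dp [ -0.9  -0.7 111.8] roll -0.000
```

Grab cap 3, then to the near socket (.4305,-.145).

{"fn": "send_rows", "kwargs": {"steps": [{"dp": [-1, -0.5, 50], "roll": 0, "jaw": 100}, {"dp": [-1, -0.5, 100], "roll": 0, "jaw": 100}, {"dp": [-1, -0.5, 112], "roll": 0, "jaw": 100}, {"dp": [-1, -0.5, 112], "roll": 0, "jaw": 100}, {"dp": [-1, -0.5, 112], "roll": 0, "jaw": 30}]}}

```text
time_s: 13.78
tcp_pos: [0.6485, 0.085, 0.1297]
eef_rot: [-179.8, 0.1, -97.5]
contact_force: [0.6, 0.8, 0.2]
gripper_width: 0.0819
gripper_force: 0.0
```

{"fn": "send_rows", "kwargs": {"steps": [{"dp": [0, 0, 0], "roll": 0, "jaw": 30}, {"dp": [0, 0, 0], "roll": 0, "jaw": 30}, {"dp": [0, 0, 0], "roll": 0, "jaw": 30}, {"dp": [0, 0, 0], "roll": 0, "jaw": 30}, {"dp": [0, 0, 0], "roll": 0, "jaw": 30}]}}

```text
time_s: 14.4
tcp_pos: [0.648, 0.085, 0.1276]
eef_rot: [-179.9, 0.0, -97.5]
contact_force: [3.0, 0.6, 1.4]
gripper_width: 0.0464
gripper_force: 10.0
```

{"fn": "send_rows", "kwargs": {"steps": [{"dp": [0, 0, 0], "roll": 0, "jaw": 30}, {"dp": [0, 0, 0], "roll": 0, "jaw": 30}, {"dp": [0, 0, -30], "roll": 0, "jaw": 30}, {"dp": [0, 0, -80], "roll": 0, "jaw": 30}, {"dp": [0, 20, -110], "roll": 0, "jaw": 30}]}}

```text
time_s: 15.02
tcp_pos: [0.6273, 0.0874, 0.2384]
eef_rot: [180.0, -0.0, -97.5]
contact_force: [0.1, 0.8, -0.3]
gripper_width: 0.0466
gripper_force: 10.0
```

```bash
python3 -c "
from h import *
to(.4305,-.145,.24,-97.5)"
```

```text
t15.0 tcp [0.6273 0.0874 0.2384] rpy [180.   -0.  -97.5] q6 -33 w0.0466 -> dp [256.2 164.6  -1.6] roll -0.001
```

{"fn": "send_rows", "kwargs": {"steps": [{"dp": [50, 32, 0], "roll": 0, "jaw": 30}, {"dp": [100, 65, 0], "roll": 0, "jaw": 30}, {"dp": [150, 97, 0], "roll": 0, "jaw": 30}, {"dp": [200, 130, 0], "roll": 0, "jaw": 30}, {"dp": [230, 150, 0], "roll": 0, "jaw": 30}]}}

```text
time_s: 15.65
tcp_pos: [0.4454, -0.1222, 0.2367]
eef_rot: [179.9, 0.0, -97.6]
contact_force: [0.3, -0.5, -0.2]
gripper_width: 0.0463
gripper_force: 10.0
```

{"fn": "send_rows", "kwargs": {"steps": [{"dp": [26, 15, 0], "roll": 0, "jaw": 30}, {"dp": [26, 15, 50], "roll": 0, "jaw": 30}, {"dp": [26, 15, 100], "roll": 0, "jaw": 30}, {"dp": [26, 15, 150], "roll": 0, "jaw": 30}, {"dp": [26, 15, 170], "roll": 0, "jaw": 30}]}}

```text
time_s: 16.27
tcp_pos: [0.427, -0.1447, 0.0642]
eef_rot: [179.6, -0.0, -97.6]
contact_force: [-0.3, 1.1, 0.1]
gripper_width: 0.0466
gripper_force: 10.0
```

{"fn": "send_rows", "kwargs": {"steps": [{"dp": [0, 0, 0], "roll": 0, "jaw": 30}, {"dp": [0, 0, 0], "roll": 0, "jaw": 30}]}}

```text
time_s: 16.52
tcp_pos: [0.4305, -0.1447, 0.0678]
eef_rot: [-180.0, 0.0, -97.5]
contact_force: [0.6, -0.2, -0.4]
gripper_width: 0.0472
gripper_force: 10.0
```

```bash
python3 -c "
from h import *
to(.4305,-.145,.044,-97.5)
c=snap('side','d4');cv2.imwrite('pics/d4c.png',cv2.resize(c['image'][130:350,180:400],None,fx=2.7,fy=2.7))"
```

```text
t16.5 tcp [ 0.4305 -0.1447  0.0678] rpy [-180.     0.   -97.5] q6 -14 w0.0472 -> dp [ 0.3 -0.1 23.8] roll 0.000
```

View pics/d4c.png

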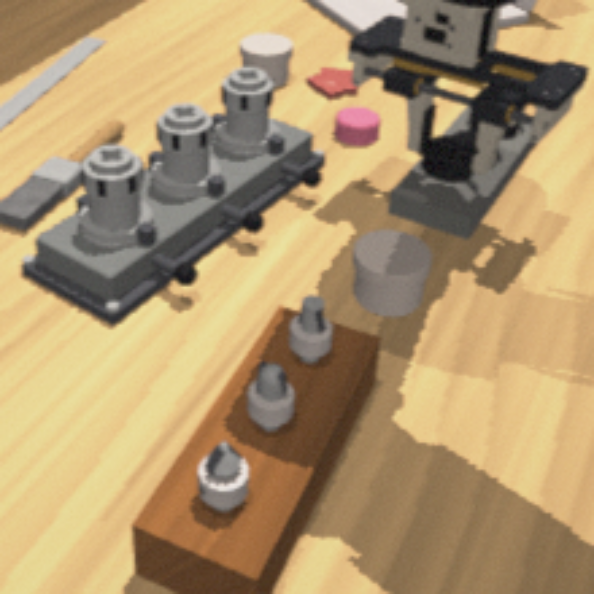

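Cap 3 hovers over the near socket and the stand looks unmoved with three cutters. Release, then go over the stand.

{"fn": "send_rows", "kwargs": {"steps": [{"dp": [0, 0, 12], "roll": 0, "jaw": 30}, {"dp": [0, 0, 23.4], "roll": 0, "jaw": 30}, {"dp": [0, 0, 23.4], "roll": 0, "jaw": 30}, {"dp": [0, 0, 23.4], "roll": 0, "jaw": 75}, {"dp": [0, 0, 23.4], "roll": 0, "jaw": 75}]}}

```text
time_s: 17.2
tcp_pos: [0.4306, -0.1447, 0.044]
eef_rot: [-180.0, 0.0, -97.5]
contact_force: [0.1, 0.0, -0.0]
gripper_width: 0.0612
gripper_force: 0.0
```

{"fn": "send_rows", "kwargs": {"steps": [{"dp": [0, 0, 0], "roll": 0, "jaw": 75}, {"dp": [0, 0, 0], "roll": 0, "jaw": 75}, {"dp": [0, 0, -40], "roll": 0, "jaw": 75}, {"dp": [0, 0, -100], "roll": 0, "jaw": 75}, {"dp": [-40, 0, -150], "roll": 0, "jaw": 75}]}}

```text
time_s: 17.82
tcp_pos: [0.4353, -0.1068, 0.1948]
eef_rot: [-179.9, -0.0, -97.7]
contact_force: [1.4, 0.8, 0.0]
gripper_width: 0.0656
gripper_force: 0.0
```

{"fn": "send_rows", "kwargs": {"steps": [{"dp": [-50, 5, -50], "roll": 0, "jaw": 75}, {"dp": [-105, 10, -70], "roll": -0.05, "jaw": 75}, {"dp": [-160, 15, -70], "roll": -0.1, "jaw": 75}, {"dp": [-220, 25, -70], "roll": -0.15, "jaw": 75}, {"dp": [-280, 35, -70], "roll": -0.2, "jaw": 75}]}}

```text
time_s: 18.45
tcp_pos: [0.4368, 0.1781, 0.263]
eef_rot: [-179.9, 0.0, -85.9]
contact_force: [1.9, 0.1, 0.7]
gripper_width: 0.066
gripper_force: 0.0
```

{"fn": "send_rows", "kwargs": {"steps": [{"dp": [0, 0, 0], "roll": 0, "jaw": 75}, {"dp": [0, 0, 0], "roll": 0, "jaw": 75}]}}

```text
time_s: 18.7
tcp_pos: [0.4369, 0.1761, 0.2623]
eef_rot: [180.0, -0.0, -86.0]
contact_force: [-0.5, -0.4, -0.3]
gripper_width: 0.0654
gripper_force: 0.0
```

```bash
python3 -c "
from h import *
to(.4367,.15,.25,-86.8)
c=snap('wrist','w5')
cv2.imwrite('pics/w5c.png',circ(c,[(.4367,.15,.072),(.432,.2195,.072),(.429,.288,.072)],.015))"
```

```text
t18.7 tcp [0.4369 0.1761 0.2623] rpy [180.  -0. -86.] q6 -42 w0.0654 -> dp [26.1  2.  12.3] roll 0.014
```

View pics/w5c.png

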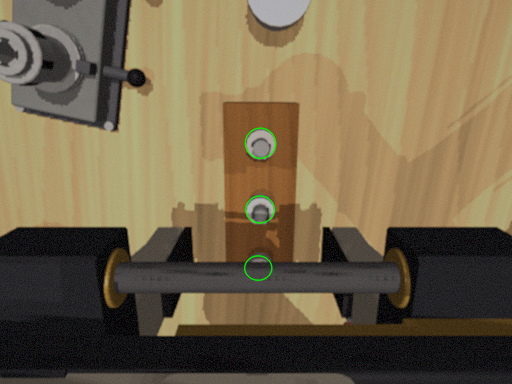

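Circles fit the cutters at (260,144),(260,210),(258,267). Pick the near one.

{"fn": "send_rows", "kwargs": {"steps": [{"dp": [26, 2, 30], "roll": 0, "jaw": 75}, {"dp": [26, 2, 80], "roll": 0, "jaw": 75}, {"dp": [26, 2, 130], "roll": 0, "jaw": 75}, {"dp": [26, 2, 175], "roll": 0, "jaw": 75}, {"dp": [26, 2, 190], "roll": 0, "jaw": 75}]}}

```text
time_s: 19.38
tcp_pos: [0.4359, 0.1474, 0.0703]
eef_rot: [179.8, -0.1, -86.2]
contact_force: [-0.2, 0.1, -0.0]
gripper_width: 0.0658
gripper_force: 0.0
```

{"fn": "send_rows", "kwargs": {"newtons": 20, "steps": [{"dp": [0, 0, 0], "roll": 0, "jaw": 75}, {"dp": [0, 0, 0], "roll": 0, "jaw": 20}, {"dp": [0, 0, 0], "roll": 0, "jaw": 20}, {"dp": [0, 0, 0], "roll": 0, "jaw": 20}, {"dp": [0, 0, 0], "roll": 0, "jaw": 20}]}}

```text
time_s: 20.0
tcp_pos: [0.4372, 0.1502, 0.073]
eef_rot: [-180.0, 0.0, -86.0]
contact_force: [0.1, -0.3, -0.0]
gripper_width: 0.0312
gripper_force: 0.0
```

{"fn": "send_rows", "kwargs": {"steps": [{"dp": [0, 0, 0], "roll": 0, "jaw": 20}, {"dp": [0, 0, 0], "roll": 0, "jaw": 20}, {"dp": [0, 0, 0], "roll": 0, "jaw": 20}]}}

```text
time_s: 20.38
tcp_pos: [0.4371, 0.1501, 0.0728]
eef_rot: [-180.0, -0.0, -86.0]
contact_force: [-2.8, -0.2, 5.9]
gripper_width: 0.0292
gripper_force: 20.0
```

```bash
python3 -c "
from h import *
to(.6342,-.0075,.24,-97.5)
c=np.load('pics/w1.npz')"
```

```text
t20.4 tcp [0.4371 0.1501 0.0728] rpy [-180.   -0.  -86.] q6 -40 w0.0292 -> dp [ 170.9 -185.8 -167.2] roll 0.200
```

{"fn": "send_rows", "kwargs": {"steps": [{"dp": [0, 0, -20], "roll": 0, "jaw": 20}, {"dp": [0, 0, -60], "roll": 0, "jaw": 20}, {"dp": [0, 0, -110], "roll": 0, "jaw": 20}, {"dp": [0, 0, -155], "roll": 0, "jaw": 20}, {"dp": [35, -38, -167], "roll": 0.04, "jaw": 20}]}}

```text
time_s: 21.0
tcp_pos: [0.4781, 0.1197, 0.2434]
eef_rot: [-179.7, 0.2, -88.1]
contact_force: [1.4, 0.9, -1.1]
gripper_width: 0.0293
gripper_force: 19.9
```

{"fn": "send_rows", "kwargs": {"steps": [{"dp": [35, -38, 0], "roll": 0.04, "jaw": 20}, {"dp": [70, -76, 0], "roll": 0.08, "jaw": 20}, {"dp": [105, -114, 0], "roll": 0.12, "jaw": 20}, {"dp": [136, -148, 0], "roll": 0.16, "jaw": 20}, {"dp": [136, -148, 40], "roll": 0.16, "jaw": 20}]}}

```text
time_s: 21.62
tcp_pos: [0.633, -0.0159, 0.2005]
eef_rot: [-179.7, 0.0, -97.7]
contact_force: [-0.8, 0.7, -2.2]
gripper_width: 0.0297
gripper_force: 19.9
```

{"fn": "send_rows", "kwargs": {"steps": [{"dp": [0, 0, 15], "roll": 0, "jaw": 20}, {"dp": [0, 0, 15], "roll": 0, "jaw": 20}, {"dp": [0, 0, 15], "roll": 0, "jaw": 20}]}}

```text
time_s: 22.0
tcp_pos: [0.6299, -0.0134, 0.1861]
eef_rot: [-179.9, 0.0, -97.4]
contact_force: [0.1, -0.8, -0.6]
gripper_width: 0.0294
gripper_force: 19.9
```

```bash
python3 -c "
from h import *
to(.6342,-.0075,.18,-97.5)
c=snap('wrist','w6')
im=circ(c,[(.6217,-.1,.112),(.634,-.007,.112),(.6468,.084,.112)],.018);im=circ(dict(image=im,**{k:c[k] for k in('K','rvec','tvec')}),[(.6217,-.1,.112)],.008)
cv2.imwrite('pics/w6c.png',cv2.resize(im[0:384,100:420],None,fx=1.56,fy=1.56))"
```

```text
t22.0 tcp [ 0.6299 -0.0134  0.1861] rpy [-179.9    0.   -97.4] q6 -24 w0.0294 -> dp [-6.4 -3.5  6.1] roll 0.001
```

View pics/w6c.png

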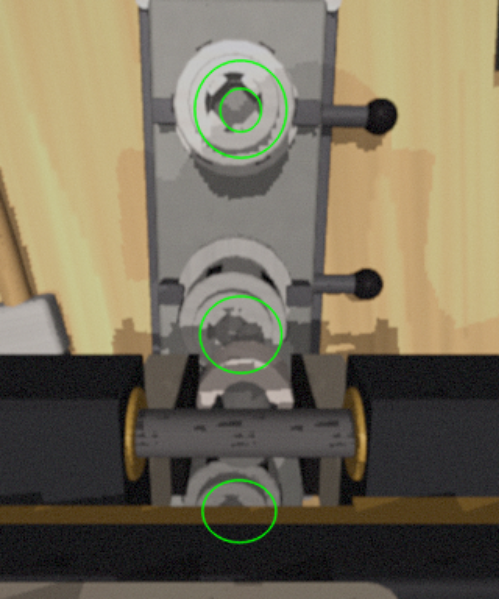

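Chuck 1's mouth at about (235,102) in the crop, slightly up-left of my circle (241,109), so refine. Chuck 2's mouth is partly seen at (237,320).

```bash
python3 -c "
import cv2
im=cv2.imread('pics/w6.png')[15:135,190:310];cv2.imwrite('pics/w6d.png',cv2.resize(im,None,fx=5,fy=5,interpolation=cv2.INTER_CUBIC))"
```

```text
(no output)
```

View pics/w6d.png

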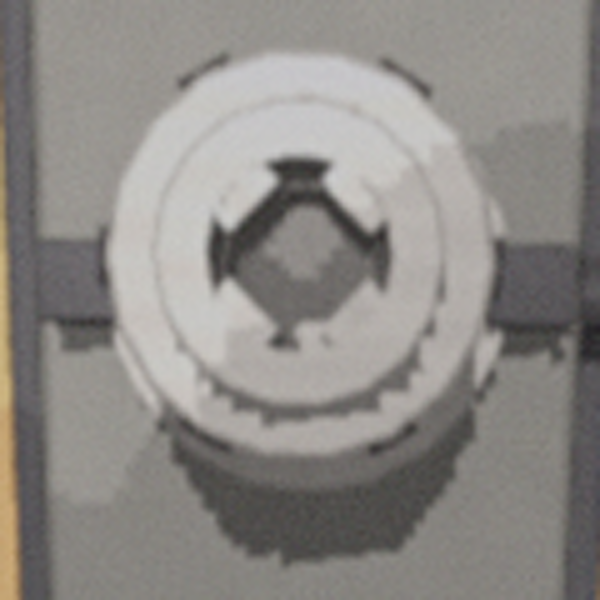

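Nose ellipse centre at (296,252) in the crop → (249.2,65.4) px; nut rim centre (301,253) → (250.2,65.7).

```bash
python3 -c "
from h import *
c=np.load('pics/w6.npz');p=ray(c,(249.2,65.4),.112);q=ray(c,(250.2,65.7),.104);print(p,q)
u=np.array([.0251,.184]);u/=np.linalg.norm(u);print(p[:2]+.095*u,p[:2]+.19*u)
print(proj(c,[[.6217,-.1,.112]]))
S=np.load('pics/d3.npz')
to(*(p[:2]+.095*u),.18,-97.5)"
```

```text
[ 0.6241374  -0.10316017  0.112     ] [ 0.62364342 -0.1034952   0.104     ]
[ 0.63697772 -0.00903193] [0.64981804 0.08509631]
[[253.85054303  70.30054922]]
t22.1 tcp [ 0.63   -0.0133  0.1863] rpy [-179.9    0.   -97.4] q6 -24 w0.0294 -> dp [-5.1 -6.4  6.3] roll 0.001
```

{"fn": "send_rows", "kwargs": {"steps": [{"dp": [-5.5, -4.6, 0], "roll": 0, "jaw": 20}, {"dp": [-5.5, -4.6, 6], "roll": 0, "jaw": 20}, {"dp": [-5.5, -4.6, 12], "roll": 0, "jaw": 20}, {"dp": [-5.5, -4.6, 18], "roll": 0, "jaw": 20}, {"dp": [-5.5, -4.6, 20], "roll": 0, "jaw": 20}]}}

```text
time_s: 22.68
tcp_pos: [0.635, -0.0093, 0.1644]
eef_rot: [-180.0, -0.0, -97.5]
contact_force: [1.8, -2.0, 1.0]
gripper_width: 0.0295
gripper_force: 19.9
```

```bash
python3 -c "
from h import *
from plant import r
to(.6352,-.0085,.129,-97.5);s=r.get_state();print(s['contact_force'],s['moment'])"
```

```text
t22.7 tcp [ 0.635  -0.0093  0.1644] rpy [-180.    -0.   -97.5] q6 -24 w0.0295 -> dp [-0.8 -0.1 35.4] roll -0.000
[ 1.78970111 -2.04517986  0.99751505] [-0.60483474 -0.80419227 -0.00347142]
```

{"fn": "send_rows", "kwargs": {"steps": [{"dp": [0.6, -0.8, 5], "roll": 0, "jaw": 20}, {"dp": [0.6, -0.8, 13], "roll": 0, "jaw": 20}, {"dp": [0.6, -0.8, 21], "roll": 0, "jaw": 20}, {"dp": [0.6, -0.8, 28], "roll": 0, "jaw": 20}, {"dp": [0.6, -0.8, 30], "roll": 0, "jaw": 20}]}}

```text
time_s: 23.3
tcp_pos: [0.6352, -0.0098, 0.134]
eef_rot: [180.0, -0.0, -97.5]
contact_force: [1.6, -0.9, 1.6]
gripper_width: 0.0292
gripper_force: 19.9
```

```bash
python3 -c "
from h import *
from plant import r
to(.6352,-.0085,.129,-97.5);s=r.get_state();print(s['contact_force'],s['moment'])"
```

```text
t23.3 tcp [ 0.6352 -0.0098  0.134 ] rpy [180.   -0.  -97.5] q6 -24 w0.0292 -> dp [-1.3  0.2  5. ] roll -0.000
[ 1.55953781 -0.9214908   1.6055252 ] [-0.37312809 -0.62028088 -0.02025602]
```

{"fn": "send_rows", "kwargs": {"steps": [{"dp": [0, 0, 4.5], "roll": 0, "jaw": 20}, {"dp": [0, 0, 4.5], "roll": 0, "jaw": 20}, {"dp": [0, 0, 4.5], "roll": 0, "jaw": 90}, {"dp": [0, 0, 4.5], "roll": 0, "jaw": 90}, {"dp": [0, 0, 4.5], "roll": 0, "jaw": 90}]}}

```text
time_s: 23.92
tcp_pos: [0.6351, -0.0096, 0.1302]
eef_rot: [180.0, 0.0, -97.5]
contact_force: [-1.0, 0.5, 0.0]
gripper_width: 0.0539
gripper_force: 0.0
```

{"fn": "send_rows", "kwargs": {"steps": [{"dp": [0, 0, 0], "roll": 0, "jaw": 90}, {"dp": [0, 0, 0], "roll": 0, "jaw": 90}, {"dp": [0, 0, 0], "roll": 0, "jaw": 90}, {"dp": [0, 0, 0], "roll": 0, "jaw": 90}]}}

```text
time_s: 24.42
tcp_pos: [0.6352, -0.0097, 0.1301]
eef_rot: [180.0, -0.0, -97.5]
contact_force: [1.1, 0.1, -0.5]
gripper_width: 0.0784
gripper_force: 0.0
```

```bash
python3 -c "
from h import *
to(.636,-.0095,.104,-97.5)
c=snap('side','d7');cv2.imwrite('pics/d7c.png',cv2.resize(c['image'][120:250,170:330],None,fx=4,fy=4))"
```

```text
t24.4 tcp [ 0.6352 -0.0097  0.1301] rpy [180.   -0.  -97.5] q6 -24 w0.0784 -> dp [-0.3 -0.7 26.1] roll -0.000
```

View pics/d7c.png

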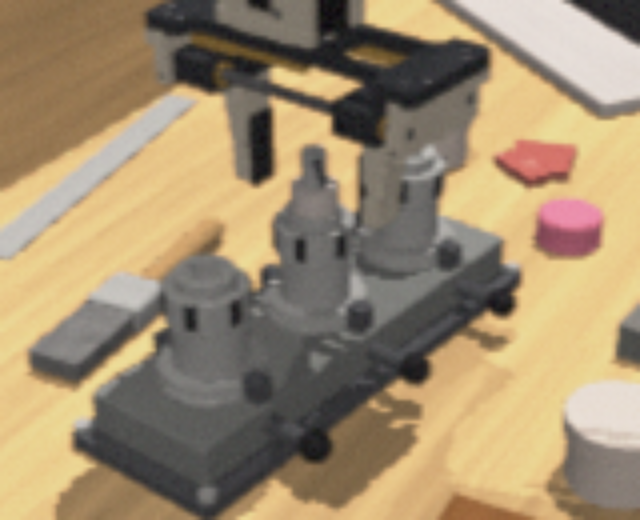

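The cutter stands home with its collar on the nut's nose. Lower around the nut, grip, turn.

{"fn": "send_rows", "kwargs": {"newtons": 30, "steps": [{"dp": [-0.3, -0.5, 13], "roll": 0, "jaw": 90}, {"dp": [-0.3, -0.5, 26], "roll": 0, "jaw": 90}, {"dp": [-0.3, -0.5, 26], "roll": 0, "jaw": 90}, {"dp": [-0.3, -0.5, 26], "roll": 0, "jaw": 35}, {"dp": [-0.3, -0.5, 26], "roll": 0, "jaw": 35}]}}

```text
time_s: 25.1
tcp_pos: [0.6361, -0.0095, 0.1044]
eef_rot: [-180.0, 0.0, -97.5]
contact_force: [0.1, -0.9, -0.1]
gripper_width: 0.0645
gripper_force: 0.0
```

{"fn": "send_rows", "kwargs": {"steps": [{"dp": [0, 0, 0], "roll": 0, "jaw": 35}, {"dp": [0, 0, 0], "roll": 0, "jaw": 35}, {"dp": [0, 0, 0], "roll": 0, "jaw": 35}, {"dp": [0, 0, 0], "roll": 0, "jaw": 35}, {"dp": [0, 0, 0], "roll": 0, "jaw": 35}]}}

```text
time_s: 25.72
tcp_pos: [0.6362, -0.0095, 0.1044]
eef_rot: [-179.9, 0.0, -97.5]
contact_force: [1.7, -0.6, 1.8]
gripper_width: 0.049
gripper_force: 30.0
```

```bash
cat >> h.py <<'E'
def st():
    from plant import r
    s=r.get_state();print("t%.1f"%s["time_s"],np.round(s["tcp_pos"],4),"yaw%.1f q6 %.0f w%.4f f%.0f"%(s["eef_rot"][2],s["joints"][5],s["gripper_width"],s["gripper_force"]),"F",np.round(s["contact_force"],1),"M",np.round(s["moment"],2))
E
python3 -c "
from h import *
st()"
```

```text
t25.7 [ 0.6362 -0.0095  0.1044] yaw-97.5 q6 -24 w0.0490 f30 F [ 1.7 -0.6  1.8] M [-0.02 -0.6  -0.03]
```

{"fn": "send_rows", "kwargs": {"steps": [{"dp": [0, 0, 0], "roll": 0.15, "jaw": 35}, {"dp": [0, 0, 0], "roll": 0.3, "jaw": 35}, {"dp": [0, 0, 0], "roll": 0.45, "jaw": 35}, {"dp": [0, 0, 0], "roll": 0.6, "jaw": 35}, {"dp": [0, 0, 0], "roll": 0.75, "jaw": 35}]}}

```text
time_s: 26.35
tcp_pos: [0.6361, -0.0094, 0.1044]
eef_rot: [-180.0, 0.0, -140.7]
contact_force: [0.7, 0.8, 2.8]
gripper_width: 0.0494
gripper_force: 30.0
```

```bash
python3 -c "
from h import *
st()"
```

```text
t26.4 [ 0.6361 -0.0094  0.1044] yaw-140.7 q6 -67 w0.0494 f30 F [0.7 0.8 2.8] M [ 0.14 -0.51  0.18]
```

{"fn": "send_rows", "kwargs": {"steps": [{"dp": [0, 0, 0], "roll": 0.15, "jaw": 35}, {"dp": [0, 0, 0], "roll": 0.3, "jaw": 35}, {"dp": [0, 0, 0], "roll": 0.45, "jaw": 35}, {"dp": [0, 0, 0], "roll": 0.6, "jaw": 35}, {"dp": [0, 0, 0], "roll": 0.75, "jaw": 35}]}}

```text
time_s: 26.98
tcp_pos: [0.6361, -0.0093, 0.1044]
eef_rot: [180.0, 0.0, 176.3]
contact_force: [1.5, 0.5, 2.3]
gripper_width: 0.0491
gripper_force: 30.0
```

{"fn": "send_rows", "kwargs": {"steps": [{"dp": [0, 0, 0], "roll": 0.12, "jaw": 35}, {"dp": [0, 0, 0], "roll": 0.24, "jaw": 35}, {"dp": [0, 0, 0], "roll": 0.36, "jaw": 35}, {"dp": [0, 0, 0], "roll": 0.48, "jaw": 35}, {"dp": [0, 0, 0], "roll": 0.48, "jaw": 35}]}}

```text
time_s: 27.6
tcp_pos: [0.6361, -0.0092, 0.1044]
eef_rot: [180.0, 0.0, 149.1]
contact_force: [0.2, 1.6, 3.0]
gripper_width: 0.0495
gripper_force: 30.0
```

```bash
python3 -c "
from h import *
st()"
```

```text
t27.6 [ 0.6361 -0.0092  0.1044] yaw149.1 q6 -138 w0.0495 f30 F [0.2 1.6 3. ] M [ 0.5  -0.5  -0.06]
```

{"fn": "send_rows", "kwargs": {"steps": [{"dp": [0, 0, 0], "roll": 0.1, "jaw": 35}, {"dp": [0, 0, 0], "roll": 0.2, "jaw": 35}, {"dp": [0, 0, 0], "roll": 0.3, "jaw": 35}]}}

```text
time_s: 27.98
tcp_pos: [0.6362, -0.0092, 0.1045]
eef_rot: [180.0, 0.0, 132.0]
contact_force: [-1.5, 2.6, 4.6]
gripper_width: 0.0492
gripper_force: 30.0
```

```bash
python3 -c "
from h import *
st()"
```

```text
t28.0 [ 0.6362 -0.0092  0.1045] yaw132.0 q6 -155 w0.0492 f30 F [-1.5  2.6  4.6] M [1.02 0.26 1.2 ]
```

{"fn": "send_rows", "kwargs": {"steps": [{"dp": [0, 0, 0], "roll": 0.05, "jaw": 35}, {"dp": [0, 0, 0], "roll": 0.1, "jaw": 35}, {"dp": [0, 0, 0], "roll": 0.13, "jaw": 35}]}}

```text
time_s: 28.35
tcp_pos: [0.6362, -0.0093, 0.1046]
eef_rot: [180.0, 0.0, 124.6]
contact_force: [-0.6, 3.5, 6.3]
gripper_width: 0.0492
gripper_force: 30.0
```

```bash
python3 -c "
from h import *
st()"
```

```text
t28.4 [ 0.6362 -0.0093  0.1046] yaw124.6 q6 -162 w0.0492 f30 F [-0.6  3.5  6.3] M [1.19 0.19 1.21]
```

Moment saturated at 1.2 N m: nut at its stop. Open, lift, unwind.

{"fn": "send_rows", "kwargs": {"steps": [{"dp": [0, 0, 0], "roll": 0, "jaw": 75}, {"dp": [0, 0, 0], "roll": 0, "jaw": 75}, {"dp": [0, 0, 0], "roll": 0, "jaw": 75}, {"dp": [0, 0, 0], "roll": 0, "jaw": 75}, {"dp": [0, 0, -20], "roll": 0, "jaw": 75}]}}

```text
time_s: 28.98
tcp_pos: [0.6345, -0.0098, 0.1225]
eef_rot: [-179.8, -0.1, 124.4]
contact_force: [0.0, -0.3, 0.6]
gripper_width: 0.0654
gripper_force: 0.0
```

{"fn": "send_rows", "kwargs": {"steps": [{"dp": [0, 0, -50], "roll": 0, "jaw": 75}, {"dp": [0, 0, -100], "roll": -0.18, "jaw": 75}, {"dp": [0, 0, -130], "roll": -0.36, "jaw": 75}, {"dp": [0, 0, -130], "roll": -0.54, "jaw": 75}, {"dp": [0, 0, -130], "roll": -0.72, "jaw": 75}]}}

```text
time_s: 29.6
tcp_pos: [0.6357, -0.0095, 0.2546]
eef_rot: [180.0, 0.0, 166.0]
contact_force: [-0.4, -0.6, 0.5]
gripper_width: 0.0661
gripper_force: 0.0
```

```bash
python3 -c "
from h import *
st();to(.432,.2195,.25,-86.5)"
```

```text
t29.6 [ 0.6357 -0.0095  0.2546] yaw166.0 q6 -121 w0.0661 f0 F [-0.4 -0.6  0.5] M [ 0.04 -0.14  0.01]
t29.6 tcp [ 0.6357 -0.0095  0.2546] rpy [180.   0. 166.] q6 -121 w0.0661 -> dp [253.1 172.9   4.6] roll -1.876
```

{"fn": "send_rows", "kwargs": {"steps": [{"dp": [45, 31, 0], "roll": -0.18, "jaw": 75}, {"dp": [95, 65, 0], "roll": -0.36, "jaw": 75}, {"dp": [145, 99, 0], "roll": -0.54, "jaw": 75}, {"dp": [195, 133, 0], "roll": -0.72, "jaw": 75}, {"dp": [245, 167, 0], "roll": -0.9, "jaw": 75}]}}

```text
time_s: 30.22
tcp_pos: [0.4384, 0.214, 0.2542]
eef_rot: [180.0, 0.0, -142.4]
contact_force: [0.8, 0.8, 0.1]
gripper_width: 0.0656
gripper_force: 0.0
```

{"fn": "send_rows", "kwargs": {"steps": [{"dp": [0, 0, 0], "roll": -0.18, "jaw": 75}, {"dp": [0, 0, 0], "roll": -0.36, "jaw": 75}, {"dp": [0, 0, 0], "roll": -0.54, "jaw": 75}, {"dp": [0, 0, 0], "roll": -0.72, "jaw": 75}, {"dp": [0, 0, 0], "roll": -0.9, "jaw": 75}]}}

```text
time_s: 30.85
tcp_pos: [0.4396, 0.2129, 0.2541]
eef_rot: [180.0, 0.0, -90.9]
contact_force: [0.2, 1.0, -0.4]
gripper_width: 0.0655
gripper_force: 0.0
```

```bash
python3 -c "
from h import *
c=snap('wrist','w8');to(.432,.2195,.0725,-86.5)
P=[(.432,.2195,.072),(.429,.288,.072)]
cv2.imwrite('pics/w8c.png',cv2.resize(circ(c,P,.015)[60:380,140:380],None,fx=1.8,fy=1.8))"
```

```text
t30.9 tcp [0.4397 0.2129 0.2541] rpy [-180.     0.   -90.4] q6 -49 w0.0659 -> dp [ -6.6   7.7 181.6] roll -0.067
```

View pics/w8c.png

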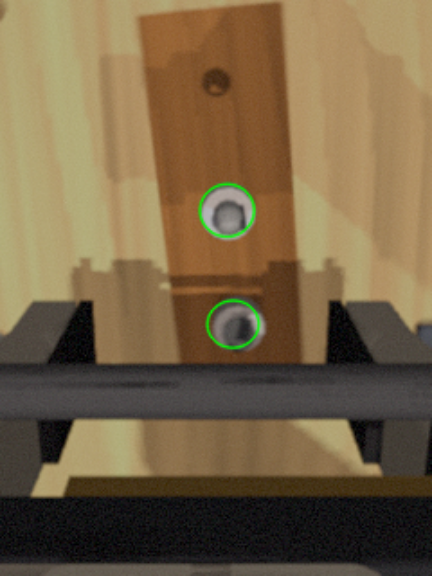

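Stand unmoved: cutters at (228,211) and (238,327) of the crop, the circles fit (last one 2 mm towards -x). Pick the second.

{"fn": "send_rows", "kwargs": {"steps": [{"dp": [-6.6, 7.7, 30], "roll": -0.067, "jaw": 75}, {"dp": [-6.6, 7.7, 80], "roll": -0.067, "jaw": 75}, {"dp": [-6.6, 7.7, 130], "roll": -0.067, "jaw": 75}, {"dp": [-6.6, 7.7, 170], "roll": -0.067, "jaw": 75}, {"dp": [-6.6, 7.7, 181], "roll": -0.067, "jaw": 75}]}}

```text
time_s: 31.52
tcp_pos: [0.4311, 0.2185, 0.0711]
eef_rot: [179.8, -0.2, -87.5]
contact_force: [0.7, -0.1, -0.1]
gripper_width: 0.0658
gripper_force: 0.0
```

{"fn": "send_rows", "kwargs": {"newtons": 20, "steps": [{"dp": [0, 0, 0], "roll": 0, "jaw": 75}, {"dp": [0, 0, 0], "roll": 0, "jaw": 20}, {"dp": [0, 0, 0], "roll": 0, "jaw": 20}, {"dp": [0, 0, 0], "roll": 0, "jaw": 20}, {"dp": [0, 0, 0], "roll": 0, "jaw": 20}]}}

```text
time_s: 32.15
tcp_pos: [0.4323, 0.2199, 0.0735]
eef_rot: [-180.0, 0.0, -87.4]
contact_force: [-0.3, 0.0, 0.2]
gripper_width: 0.0312
gripper_force: 0.0
```

{"fn": "send_rows", "kwargs": {"steps": [{"dp": [0, 0, 0], "roll": 0, "jaw": 20}, {"dp": [0, 0, 0], "roll": 0, "jaw": 20}, {"dp": [0, 0, 0], "roll": 0, "jaw": 20}]}}

```text
time_s: 32.52
tcp_pos: [0.4324, 0.2198, 0.0733]
eef_rot: [-180.0, 0.0, -87.4]
contact_force: [-0.7, -0.7, 5.6]
gripper_width: 0.0292
gripper_force: 20.0
```

```bash
python3 -c "
from h import *
st();to(.6235,-.1035,.24,-97.5)"
```

```text
t32.5 [0.4324 0.2198 0.0733] yaw-87.4 q6 -48 w0.0292 f20 F [-0.7 -0.7  5.6] M [ 0.08  0.4  -0.01]
t32.5 tcp [0.4324 0.2198 0.0733] rpy [-180.     0.   -87.4] q6 -48 w0.0292 -> dp [ 331.8 -176.  -166.7] roll 0.177
```

{"fn": "send_rows", "kwargs": {"steps": [{"dp": [0, 0, -20], "roll": 0, "jaw": 20}, {"dp": [0, 0, -60], "roll": 0, "jaw": 20}, {"dp": [0, 0, -110], "roll": 0, "jaw": 20}, {"dp": [0, 0, -155], "roll": 0, "jaw": 20}, {"dp": [35, -18, -172], "roll": 0, "jaw": 20}]}}

```text
time_s: 33.15
tcp_pos: [0.4524, 0.1871, 0.2478]
eef_rot: [-179.8, 0.2, -87.2]
contact_force: [0.8, 0.2, -2.3]
gripper_width: 0.0293
gripper_force: 19.9
```

{"fn": "send_rows", "kwargs": {"steps": [{"dp": [45, -24, 0], "roll": 0.04, "jaw": 20}, {"dp": [90, -48, 0], "roll": 0.08, "jaw": 20}, {"dp": [135, -72, 0], "roll": 0.12, "jaw": 20}, {"dp": [180, -96, 0], "roll": 0.16, "jaw": 20}, {"dp": [225, -120, 0], "roll": 0.177, "jaw": 20}]}}

```text
time_s: 33.78
tcp_pos: [0.5824, -0.0352, 0.2444]
eef_rot: [179.9, -0.0, -97.6]
contact_force: [0.4, 1.0, -0.7]
gripper_width: 0.0296
gripper_force: 19.9
```

```bash
python3 -c "
from h import *
st();to(.6235,-.1035,.185,-97.5)"
```

```text
t33.8 [ 0.5824 -0.0352  0.2444] yaw-97.6 q6 -23 w0.0296 f20 F [ 0.4  1.  -0.7] M [ 0.19 -0.2   0.  ]
t33.8 tcp [ 0.5824 -0.0352  0.2444] rpy [179.9  -0.  -97.6] q6 -23 w0.0296 -> dp [ 62.3 -49.7  59.4] roll -0.001
```

{"fn": "send_rows", "kwargs": {"steps": [{"dp": [35, -28, 0], "roll": 0, "jaw": 20}, {"dp": [62.3, -49.7, 0], "roll": 0, "jaw": 20}, {"dp": [62.3, -49.7, 30], "roll": 0, "jaw": 20}, {"dp": [62.3, -49.7, 59], "roll": 0, "jaw": 20}, {"dp": [62.3, -49.7, 59], "roll": 0, "jaw": 20}]}}

```text
time_s: 34.4
tcp_pos: [0.6213, -0.1021, 0.183]
eef_rot: [179.7, -0.1, -97.5]
contact_force: [0.2, -0.2, -0.3]
gripper_width: 0.0295
gripper_force: 19.9
```

{"fn": "send_rows", "kwargs": {"steps": [{"dp": [0, 0, 0], "roll": 0, "jaw": 20}, {"dp": [0, 0, 0], "roll": 0, "jaw": 20}]}}

```text
time_s: 34.65
tcp_pos: [0.6239, -0.1017, 0.1876]
eef_rot: [-179.9, 0.0, -97.5]
contact_force: [1.0, -0.0, -0.7]
gripper_width: 0.0291
gripper_force: 19.9
```

```bash
python3 -c "
from h import *
st();to(.6235,-.1035,.165,-97.5)"
```

```text
t34.6 [ 0.6239 -0.1017  0.1876] yaw-97.5 q6 -16 w0.0291 f20 F [ 1.  -0.  -0.7] M [ 0.07 -0.05 -0.05]
t34.6 tcp [ 0.6239 -0.1017  0.1876] rpy [-179.9    0.   -97.5] q6 -16 w0.0291 -> dp [ 1.8  0.2 22.6] roll 0.000
```

{"fn": "send_rows", "kwargs": {"steps": [{"dp": [1.8, 0.2, 0], "roll": 0, "jaw": 20}, {"dp": [1.8, 0.2, 6], "roll": 0, "jaw": 20}, {"dp": [1.8, 0.2, 12], "roll": 0, "jaw": 20}, {"dp": [1.8, 0.2, 18], "roll": 0, "jaw": 20}, {"dp": [1.8, 0.2, 23], "roll": 0, "jaw": 20}]}}

```text
time_s: 35.28
tcp_pos: [0.6227, -0.1037, 0.1625]
eef_rot: [180.0, -0.0, -97.5]
contact_force: [0.6, -0.8, -0.7]
gripper_width: 0.0294
gripper_force: 19.9
```

```bash
python3 -c "
from h import *
st()"
```

```text
t35.3 [ 0.6227 -0.1037  0.1625] yaw-97.5 q6 -16 w0.0294 f20 F [ 0.6 -0.8 -0.7] M [-0.03 -0.12  0.04]
```

{"fn": "send_rows", "kwargs": {"steps": [{"dp": [0, 0, 8], "roll": 0, "jaw": 20}, {"dp": [0, 0, 16], "roll": 0, "jaw": 20}, {"dp": [0, 0, 24], "roll": 0, "jaw": 20}, {"dp": [0, 0, 32], "roll": 0, "jaw": 20}, {"dp": [0, 0, 33], "roll": 0, "jaw": 20}]}}

```text
time_s: 35.9
tcp_pos: [0.6226, -0.1037, 0.1297]
eef_rot: [180.0, -0.0, -97.5]
contact_force: [-0.1, 0.0, 1.3]
gripper_width: 0.0294
gripper_force: 20.0
```

{"fn": "send_rows", "kwargs": {"steps": [{"dp": [0, 0, 0], "roll": 0, "jaw": 20}, {"dp": [0, 0, 0], "roll": 0, "jaw": 20}]}}

```text
time_s: 36.15
tcp_pos: [0.6227, -0.1036, 0.1301]
eef_rot: [180.0, 0.0, -97.5]
contact_force: [-0.1, -0.0, -0.3]
gripper_width: 0.0293
gripper_force: 20.0
```

```bash
python3 -c "
from h import *
st()"
```

```text
t36.1 [ 0.6227 -0.1036  0.1301] yaw-97.5 q6 -16 w0.0293 f20 F [-0.1 -0.  -0.3] M [ 0.1  -0.05 -0.  ]
```

Home within a millimetre. Open, wait, lower to the nut (26 mm), grip and turn.

{"fn": "send_rows", "kwargs": {"newtons": 30, "steps": [{"dp": [0, 0, 0], "roll": 0, "jaw": 90}, {"dp": [0, 0, 0], "roll": 0, "jaw": 90}, {"dp": [0, 0, 0], "roll": 0, "jaw": 90}, {"dp": [0, 0, 0], "roll": 0, "jaw": 90}, {"dp": [0, 0, 0], "roll": 0, "jaw": 90}]}}

```text
time_s: 36.78
tcp_pos: [0.6228, -0.1037, 0.1301]
eef_rot: [-180.0, -0.0, -97.5]
contact_force: [-0.1, -0.4, -0.1]
gripper_width: 0.074
gripper_force: 0.0
```

{"fn": "send_rows", "kwargs": {"steps": [{"dp": [0, 0, 0], "roll": 0, "jaw": 90}, {"dp": [0, -0.4, 13], "roll": 0, "jaw": 90}, {"dp": [0, -0.4, 26], "roll": 0, "jaw": 90}, {"dp": [0, -0.4, 26], "roll": 0, "jaw": 90}, {"dp": [0, -0.4, 26], "roll": 0, "jaw": 35}]}}

```text
time_s: 37.4
tcp_pos: [0.6232, -0.1038, 0.1038]
eef_rot: [180.0, -0.0, -97.5]
contact_force: [0.3, 0.2, -0.1]
gripper_width: 0.0733
gripper_force: 0.0
```

{"fn": "send_rows", "kwargs": {"steps": [{"dp": [0, 0, 0], "roll": 0, "jaw": 35}, {"dp": [0, 0, 0], "roll": 0, "jaw": 35}, {"dp": [0, 0, 0], "roll": 0, "jaw": 35}, {"dp": [0, 0, 0], "roll": 0, "jaw": 35}, {"dp": [0, 0, 0], "roll": 0, "jaw": 35}]}}

```text
time_s: 38.02
tcp_pos: [0.6229, -0.1037, 0.1043]
eef_rot: [180.0, 0.0, -97.5]
contact_force: [-3.7, 2.2, 5.0]
gripper_width: 0.049
gripper_force: 30.0
```

```bash
python3 -c "
from h import *
st()
c=snap('side','d9');cv2.imwrite('pics/d9c.png',cv2.resize(c['image'][120:250,170:330],None,fx=4,fy=4))"
```

```text
t38.0 [ 0.6229 -0.1037  0.1043] yaw-97.5 q6 -16 w0.0490 f30 F [-3.7  2.2  5. ] M [ 0.73  1.32 -0.08]
```

View pics/d9c.png

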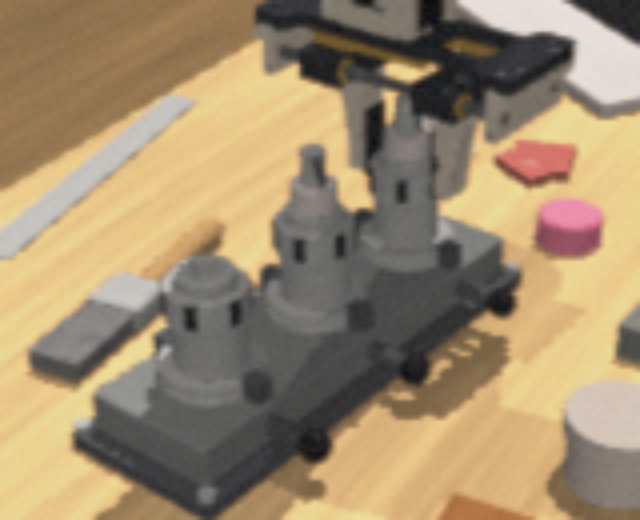

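Cutter 2 is home in chuck 1, the jaws are on its nut. Turn.

{"fn": "send_rows", "kwargs": {"steps": [{"dp": [0, 0, 0], "roll": 0.15, "jaw": 35}, {"dp": [0, 0, 0], "roll": 0.3, "jaw": 35}, {"dp": [0, 0, 0], "roll": 0.45, "jaw": 35}, {"dp": [0, 0, 0], "roll": 0.6, "jaw": 35}, {"dp": [0, 0, 0], "roll": 0.75, "jaw": 35}]}}

```text
time_s: 38.7
tcp_pos: [0.6227, -0.1036, 0.1044]
eef_rot: [180.0, -0.0, -140.7]
contact_force: [-4.3, 2.2, 6.2]
gripper_width: 0.0496
gripper_force: 30.0
```

{"fn": "send_rows", "kwargs": {"steps": [{"dp": [0, 0, 0], "roll": 0.15, "jaw": 35}, {"dp": [0, 0, 0], "roll": 0.3, "jaw": 35}, {"dp": [0, 0, 0], "roll": 0.45, "jaw": 35}, {"dp": [0, 0, 0], "roll": 0.6, "jaw": 35}, {"dp": [0, 0, 0], "roll": 0.75, "jaw": 35}]}}

```text
time_s: 39.33
tcp_pos: [0.6227, -0.1034, 0.1044]
eef_rot: [180.0, -0.0, 176.3]
contact_force: [-5.3, 3.7, 6.5]
gripper_width: 0.0492
gripper_force: 30.0
```

{"fn": "send_rows", "kwargs": {"steps": [{"dp": [0, 0, 0], "roll": 0.12, "jaw": 35}, {"dp": [0, 0, 0], "roll": 0.24, "jaw": 35}, {"dp": [0, 0, 0], "roll": 0.36, "jaw": 35}, {"dp": [0, 0, 0], "roll": 0.48, "jaw": 35}, {"dp": [0, 0, 0], "roll": 0.6, "jaw": 35}]}}

```text
time_s: 39.95
tcp_pos: [0.6227, -0.1032, 0.1043]
eef_rot: [180.0, -0.0, 142.0]
contact_force: [-4.9, 4.3, 6.4]
gripper_width: 0.0489
gripper_force: 30.0
```

{"fn": "send_rows", "kwargs": {"steps": [{"dp": [0, 0, 0], "roll": 0.1, "jaw": 35}, {"dp": [0, 0, 0], "roll": 0.2, "jaw": 35}, {"dp": [0, 0, 0], "roll": 0.3, "jaw": 35}]}}

```text
time_s: 40.33
tcp_pos: [0.6235, -0.1042, 0.1044]
eef_rot: [-180.0, 0.1, 124.9]
contact_force: [-2.2, -1.8, 2.7]
gripper_width: 0.0491
gripper_force: 30.0
```

```bash
python3 -c "
from h import *
st()"
```

```text
t40.3 [ 0.6235 -0.1042  0.1044] yaw124.9 q6 -153 w0.0491 f30 F [-2.2 -1.8  2.7] M [-0.98  0.54  1.  ]
```

{"fn": "send_rows", "kwargs": {"steps": [{"dp": [0, 0, 0], "roll": 0.05, "jaw": 35}, {"dp": [0, 0, 0], "roll": 0.05, "jaw": 75}, {"dp": [0, 0, 0], "roll": 0.05, "jaw": 75}, {"dp": [0, 0, 0], "roll": 0.05, "jaw": 75}, {"dp": [0, 0, 0], "roll": 0.05, "jaw": 75}]}}

```text
time_s: 40.95
tcp_pos: [0.6232, -0.1036, 0.1039]
eef_rot: [180.0, -0.0, 122.1]
contact_force: [-0.5, 0.2, 0.0]
gripper_width: 0.0657
gripper_force: 0.0
```

{"fn": "send_rows", "kwargs": {"steps": [{"dp": [0, 0, -40], "roll": 0, "jaw": 75}, {"dp": [0, 0, -100], "roll": -0.18, "jaw": 75}, {"dp": [0, 0, -150], "roll": -0.36, "jaw": 75}, {"dp": [0, 0, -150], "roll": -0.54, "jaw": 75}, {"dp": [0, 0, -150], "roll": -0.72, "jaw": 75}]}}

```text
time_s: 41.58
tcp_pos: [0.6233, -0.1036, 0.255]
eef_rot: [179.9, 0.1, 163.7]
contact_force: [-0.2, -0.1, -0.1]
gripper_width: 0.0655
gripper_force: 0.0
```

```bash
python3 -c "
from h import *
st();to(.427,.2885,.25,-86.5)"
```

```text
t41.6 [ 0.6233 -0.1036  0.255 ] yaw163.7 q6 -114 w0.0655 f0 F [-0.2 -0.1 -0.1] M [ 0.05 -0.15  0.03]
t41.6 tcp [ 0.6233 -0.1036  0.255 ] rpy [1.799e+02 1.000e-01 1.637e+02] q6 -114 w0.0655 -> dp [298.3 321.3   5. ] roll -1.916
```

{"fn": "send_rows", "kwargs": {"steps": [{"dp": [37, 40, 0], "roll": -0.17, "jaw": 75}, {"dp": [74, 80, 0], "roll": -0.34, "jaw": 75}, {"dp": [112, 120, 0], "roll": -0.51, "jaw": 75}, {"dp": [149, 160, 0], "roll": -0.68, "jaw": 75}, {"dp": [186, 200, 0], "roll": -0.85, "jaw": 75}]}}

```text
time_s: 42.2
tcp_pos: [0.5012, 0.1426, 0.2543]
eef_rot: [180.0, 0.0, -147.6]
contact_force: [0.7, 0.4, 0.2]
gripper_width: 0.0658
gripper_force: 0.0
```

```bash
python3 -c "
from h import *
to(.427,.2885,.25,-86.5)"
```

```text
t42.2 tcp [0.5012 0.1426 0.2543] rpy [ 180.     0.  -147.6] q6 -95 w0.0658 -> dp [-15.6 162.9   4.3] roll -1.066
```

{"fn": "send_rows", "kwargs": {"steps": [{"dp": [-10, 44, 0], "roll": -0.18, "jaw": 75}, {"dp": [-20, 88, 0], "roll": -0.36, "jaw": 75}, {"dp": [-31, 132, 0], "roll": -0.54, "jaw": 75}, {"dp": [-41, 176, 0], "roll": -0.72, "jaw": 75}, {"dp": [-51, 219, 0], "roll": -0.9, "jaw": 75}]}}

```text
time_s: 42.82
tcp_pos: [0.4283, 0.3552, 0.2542]
eef_rot: [-180.0, 0.0, -96.0]
contact_force: [0.3, 0.1, -0.1]
gripper_width: 0.066
gripper_force: 0.0
```

{"fn": "send_rows", "kwargs": {"steps": [{"dp": [0, 0, 0], "roll": -0.16, "jaw": 75}, {"dp": [0, 0, 0], "roll": -0.16, "jaw": 75}, {"dp": [0, 0, 0], "roll": -0.16, "jaw": 75}]}}

```text
time_s: 43.2
tcp_pos: [0.4291, 0.3534, 0.2541]
eef_rot: [180.0, 0.0, -87.4]
contact_force: [0.5, -0.3, 0.1]
gripper_width: 0.0655
gripper_force: 0.0
```

```bash
python3 -c "
from h import *
c=snap('wrist','w10');im=c['image'];p=proj(c,[(.427,.2885,.072)])[0];print('expected px',p)
hsv=cv2.cvtColor(im,cv2.COLOR_BGR2HSV)
x,y=map(int,p);R=45;m=((hsv[...,1]<60)&(hsv[...,2]>70)).astype(np.uint8)[y-R:y+R,x-R:x+R]
n,l,s,ce=cv2.connectedComponentsWithStats(m)
for i in range(1,n):
  if s[i,4]>60:
    q=(s[i,0]+s[i,2]/2+x-R,s[i,1]+s[i,3]/2+y-R);print(s[i],q,ray(c,q,.072)[:2])
to(.427,.2885,.0725,-86.5)"
```

```text
expected px [263.45888082 102.8637992 ]
[ 30  33  31  33 686] (np.float64(263.5), np.float64(106.5)) [0.42679236 0.29180868]
t43.2 tcp [0.4292 0.3533 0.2542] rpy [-180.     0.   -87.4] q6 -57 w0.0658 -> dp [ 64.7   5.2 181.7] roll -0.016
```

The cutter is where expected (within 2 mm). Pick it.

{"fn": "send_rows", "kwargs": {"steps": [{"dp": [40, 4, 0], "roll": 0, "jaw": 75}, {"dp": [63.7, 5.2, 35], "roll": 0, "jaw": 75}, {"dp": [63.7, 5.2, 90], "roll": 0, "jaw": 75}, {"dp": [63.7, 5.2, 140], "roll": 0, "jaw": 75}, {"dp": [63.7, 5.2, 181], "roll": 0, "jaw": 75}]}}

```text
time_s: 43.88
tcp_pos: [0.427, 0.2889, 0.0717]
eef_rot: [180.0, 0.0, -87.4]
contact_force: [0.1, 0.2, 0.2]
gripper_width: 0.0657
gripper_force: 0.0
```

{"fn": "send_rows", "kwargs": {"newtons": 20, "steps": [{"dp": [0, 0, 0], "roll": 0, "jaw": 75}, {"dp": [0, 0, 0], "roll": 0, "jaw": 20}, {"dp": [0, 0, 0], "roll": 0, "jaw": 20}, {"dp": [0, 0, 0], "roll": 0, "jaw": 20}, {"dp": [0, 0, 0], "roll": 0, "jaw": 20}]}}

```text
time_s: 44.5
tcp_pos: [0.4272, 0.2902, 0.0738]
eef_rot: [-180.0, 0.1, -87.2]
contact_force: [-0.2, 0.8, -0.3]
gripper_width: 0.0315
gripper_force: 0.0
```

{"fn": "send_rows", "kwargs": {"steps": [{"dp": [0, 0, 0], "roll": 0, "jaw": 20}, {"dp": [0, 0, 0], "roll": 0, "jaw": 20}, {"dp": [0, 0, 0], "roll": 0, "jaw": 20}]}}

```text
time_s: 44.88
tcp_pos: [0.4273, 0.2903, 0.0736]
eef_rot: [-180.0, 0.0, -87.2]
contact_force: [-0.7, 0.2, 6.0]
gripper_width: 0.0292
gripper_force: 20.0
```

```bash
python3 -c "
from h import *
st();to(.6485,.0845,.24,-97.5)"
```

```text
t44.9 [0.4273 0.2903 0.0736] yaw-87.2 q6 -53 w0.0292 f20 F [-0.7  0.2  6. ] M [0.06 0.41 0.01]
t44.9 tcp [0.4273 0.2903 0.0736] rpy [-180.     0.   -87.2] q6 -53 w0.0292 -> dp [ 216.4 -210.8 -166.4] roll 0.180
```

{"fn": "send_rows", "kwargs": {"steps": [{"dp": [0, 0, -20], "roll": 0, "jaw": 20}, {"dp": [0, 0, -60], "roll": 0, "jaw": 20}, {"dp": [0, 0, -110], "roll": 0, "jaw": 20}, {"dp": [0, 0, -155], "roll": 0, "jaw": 20}, {"dp": [26, -25, -170], "roll": 0, "jaw": 20}]}}

```text
time_s: 45.5
tcp_pos: [0.4535, 0.2667, 0.2462]
eef_rot: [-179.8, 0.2, -87.0]
contact_force: [0.7, 0.4, -2.0]
gripper_width: 0.0292
gripper_force: 20.0
```

{"fn": "send_rows", "kwargs": {"steps": [{"dp": [36, -35, 0], "roll": 0.04, "jaw": 20}, {"dp": [72, -70, 0], "roll": 0.08, "jaw": 20}, {"dp": [108, -105, 0], "roll": 0.12, "jaw": 20}, {"dp": [144, -140, 0], "roll": 0.16, "jaw": 20}, {"dp": [180, -176, 0], "roll": 0.18, "jaw": 20}]}}

```text
time_s: 46.12
tcp_pos: [0.6386, 0.0927, 0.2424]
eef_rot: [179.9, -0.0, -97.6]
contact_force: [0.2, 0.7, -0.6]
gripper_width: 0.0287
gripper_force: 20.0
```

{"fn": "send_rows", "kwargs": {"steps": [{"dp": [0, 0, 0], "roll": 0, "jaw": 20}, {"dp": [0, 0, 0], "roll": 0, "jaw": 20}]}}

```text
time_s: 46.38
tcp_pos: [0.6374, 0.0937, 0.2421]
eef_rot: [179.9, -0.0, -97.6]
contact_force: [-0.5, -0.4, -1.6]
gripper_width: 0.0293
gripper_force: 20.0
```

```bash
python3 -c "
from h import *
st();to(.6485,.0845,.185,-97.5)"
```

```text
t46.4 [0.6374 0.0937 0.2421] yaw-97.6 q6 -33 w0.0293 f20 F [-0.5 -0.4 -1.6] M [ 0.13  0.   -0.02]
t46.4 tcp [0.6374 0.0937 0.2421] rpy [179.9  -0.  -97.6] q6 -33 w0.0293 -> dp [  7.7 -12.3  57.1] roll -0.001
```

{"fn": "send_rows", "kwargs": {"steps": [{"dp": [7.7, -12.3, 15], "roll": 0, "jaw": 20}, {"dp": [7.7, -12.3, 40], "roll": 0, "jaw": 20}, {"dp": [7.7, -12.3, 55], "roll": 0, "jaw": 20}, {"dp": [7.7, -12.3, 55], "roll": 0, "jaw": 20}, {"dp": [7.7, -12.3, 55], "roll": 0, "jaw": 20}]}}

```text
time_s: 47.0
tcp_pos: [0.6494, 0.0851, 0.1888]
eef_rot: [-179.9, 0.0, -97.5]
contact_force: [0.0, -0.3, -1.9]
gripper_width: 0.0291
gripper_force: 20.0
```

```bash
python3 -c "
from h import *
st();to(.6485,.0845,.165,-97.5)"
```

```text
t47.0 [0.6494 0.0851 0.1888] yaw-97.5 q6 -32 w0.0291 f20 F [ 0.  -0.3 -1.9] M [ 0.13 -0.09  0.  ]
t47.0 tcp [0.6494 0.0851 0.1888] rpy [-179.9    0.   -97.5] q6 -32 w0.0291 -> dp [ 0.7  0.9 23.8] roll 0.001
```

{"fn": "send_rows", "kwargs": {"steps": [{"dp": [0.5, 0.6, 6], "roll": 0, "jaw": 20}, {"dp": [0.5, 0.6, 12], "roll": 0, "jaw": 20}, {"dp": [0.5, 0.6, 18], "roll": 0, "jaw": 20}, {"dp": [0.5, 0.6, 24], "roll": 0, "jaw": 20}, {"dp": [0.5, 0.6, 24], "roll": 0, "jaw": 20}]}}

```text
time_s: 47.62
tcp_pos: [0.6481, 0.0842, 0.1633]
eef_rot: [179.9, -0.0, -97.5]
contact_force: [0.7, -0.3, -0.9]
gripper_width: 0.0295
gripper_force: 20.0
```

```bash
python3 -c "
from h import *
st()"
```

```text
t47.6 [0.6481 0.0842 0.1633] yaw-97.5 q6 -32 w0.0295 f20 F [ 0.7 -0.3 -0.9] M [ 0.01 -0.11  0.01]
```

Entered freely. Go home (TCP ≈ 0.1303), release, and take the nut.

{"fn": "send_rows", "kwargs": {"steps": [{"dp": [0, 0, 8], "roll": 0, "jaw": 20}, {"dp": [0, 0, 16], "roll": 0, "jaw": 20}, {"dp": [0, 0, 24], "roll": 0, "jaw": 20}, {"dp": [0, 0, 32], "roll": 0, "jaw": 20}, {"dp": [0, 0, 33], "roll": 0, "jaw": 20}]}}

```text
time_s: 48.25
tcp_pos: [0.6481, 0.0842, 0.1303]
eef_rot: [180.0, -0.0, -97.5]
contact_force: [-0.2, -0.8, -1.5]
gripper_width: 0.0291
gripper_force: 20.0
```

{"fn": "send_rows", "kwargs": {"newtons": 30, "steps": [{"dp": [0, 0, 0], "roll": 0, "jaw": 20}, {"dp": [0, 0, 0], "roll": 0, "jaw": 90}, {"dp": [0, 0, 0], "roll": 0, "jaw": 90}, {"dp": [0, 0, 0], "roll": 0, "jaw": 90}, {"dp": [0, 0, 0], "roll": 0, "jaw": 90}]}}

```text
time_s: 48.88
tcp_pos: [0.6484, 0.0844, 0.1312]
eef_rot: [-180.0, 0.0, -97.5]
contact_force: [0.6, 0.5, 0.5]
gripper_width: 0.0635
gripper_force: 0.0
```

{"fn": "send_rows", "kwargs": {"steps": [{"dp": [0, 0, 0], "roll": 0, "jaw": 90}, {"dp": [0, 0, 0], "roll": 0, "jaw": 90}]}}

```text
time_s: 49.12
tcp_pos: [0.6484, 0.0843, 0.131]
eef_rot: [180.0, -0.0, -97.5]
contact_force: [0.8, -0.5, -0.4]
gripper_width: 0.0781
gripper_force: 0.0
```

```bash
python3 -c "
from h import *
st();to(.6487,.0847,.104,-97.5)"
```

```text
t49.1 [0.6484 0.0843 0.131 ] yaw-97.5 q6 -32 w0.0781 f0 F [ 0.8 -0.5 -0.4] M [ 0.06 -0.04 -0.01]
t49.1 tcp [0.6484 0.0843 0.131 ] rpy [180.   -0.  -97.5] q6 -32 w0.0781 -> dp [-0.4 -0.3 27. ] roll -0.000
```

{"fn": "send_rows", "kwargs": {"steps": [{"dp": [0, -0.2, 0], "roll": -0.15, "jaw": 90}, {"dp": [0, -0.2, 13], "roll": -0.3, "jaw": 90}, {"dp": [0, -0.2, 27], "roll": -0.3, "jaw": 90}, {"dp": [0, -0.2, 27], "roll": -0.3, "jaw": 90}, {"dp": [0, -0.2, 27], "roll": -0.3, "jaw": 35}]}}

```text
time_s: 49.75
tcp_pos: [0.6487, 0.0843, 0.1042]
eef_rot: [-180.0, -0.0, -80.4]
contact_force: [-0.1, -0.0, -0.3]
gripper_width: 0.0734
gripper_force: 0.0
```

{"fn": "send_rows", "kwargs": {"steps": [{"dp": [0, 0, 0], "roll": 0, "jaw": 35}, {"dp": [0, 0, 0], "roll": 0, "jaw": 35}, {"dp": [0, 0, 0], "roll": 0, "jaw": 35}, {"dp": [0, 0, 0], "roll": 0, "jaw": 35}, {"dp": [0, 0, 0], "roll": 0, "jaw": 35}]}}

```text
time_s: 50.38
tcp_pos: [0.6496, 0.0846, 0.1046]
eef_rot: [-179.9, 0.0, -80.3]
contact_force: [5.2, 0.1, 0.5]
gripper_width: 0.0491
gripper_force: 30.0
```

```bash
python3 -c "
from h import *
st()"
```

```text
t50.4 [0.6496 0.0846 0.1046] yaw-80.3 q6 -15 w0.0491 f30 F [5.2 0.1 0.5] M [ 0.06 -1.73 -0.07]
```

{"fn": "send_rows", "kwargs": {"steps": [{"dp": [0, 0, 0], "roll": 0.15, "jaw": 35}, {"dp": [0, 0, 0], "roll": 0.3, "jaw": 35}, {"dp": [0, 0, 0], "roll": 0.45, "jaw": 35}, {"dp": [0, 0, 0], "roll": 0.6, "jaw": 35}, {"dp": [0, 0, 0], "roll": 0.75, "jaw": 35}]}}

```text
time_s: 51.0
tcp_pos: [0.6495, 0.0846, 0.1046]
eef_rot: [-179.9, 0.1, -123.5]
contact_force: [4.1, 0.3, -0.5]
gripper_width: 0.0492
gripper_force: 30.0
```

{"fn": "send_rows", "kwargs": {"steps": [{"dp": [0, 0, 0], "roll": 0.15, "jaw": 35}, {"dp": [0, 0, 0], "roll": 0.3, "jaw": 35}, {"dp": [0, 0, 0], "roll": 0.45, "jaw": 35}, {"dp": [0, 0, 0], "roll": 0.6, "jaw": 35}, {"dp": [0, 0, 0], "roll": 0.75, "jaw": 35}]}}

```text
time_s: 51.62
tcp_pos: [0.6494, 0.0847, 0.1045]
eef_rot: [180.0, 0.1, -166.5]
contact_force: [4.0, 1.2, -0.3]
gripper_width: 0.0494
gripper_force: 30.0
```

{"fn": "send_rows", "kwargs": {"steps": [{"dp": [0, 0, 0], "roll": 0.12, "jaw": 35}, {"dp": [0, 0, 0], "roll": 0.24, "jaw": 35}, {"dp": [0, 0, 0], "roll": 0.36, "jaw": 35}, {"dp": [0, 0, 0], "roll": 0.48, "jaw": 35}, {"dp": [0, 0, 0], "roll": 0.6, "jaw": 35}]}}

```text
time_s: 52.25
tcp_pos: [0.6495, 0.0848, 0.1046]
eef_rot: [179.9, 0.1, 159.2]
contact_force: [3.6, 0.6, -0.5]
gripper_width: 0.0494
gripper_force: 30.0
```

{"fn": "send_rows", "kwargs": {"steps": [{"dp": [0, 0, 0], "roll": 0.1, "jaw": 35}, {"dp": [0, 0, 0], "roll": 0.2, "jaw": 35}, {"dp": [0, 0, 0], "roll": 0.3, "jaw": 35}]}}

```text
time_s: 52.62
tcp_pos: [0.649, 0.0853, 0.1048]
eef_rot: [179.9, 0.0, 142.1]
contact_force: [2.7, 1.9, 2.9]
gripper_width: 0.0494
gripper_force: 30.0
```

```bash
python3 -c "
from h import *
st()"
```

```text
t52.6 [0.649  0.0853 0.1048] yaw142.1 q6 -152 w0.0494 f30 F [2.7 1.9 2.9] M [ 1.04 -0.86  1.15]
```

At the stop (1.15 N m). Release, rise, retreat, and check everything.

{"fn": "send_rows", "kwargs": {"steps": [{"dp": [0, 0, 0], "roll": 0.05, "jaw": 35}, {"dp": [0, 0, 0], "roll": 0.05, "jaw": 80}, {"dp": [0, 0, 0], "roll": 0.05, "jaw": 80}, {"dp": [0, 0, 0], "roll": 0.05, "jaw": 80}, {"dp": [0, 0, 0], "roll": 0.05, "jaw": 80}]}}

```text
time_s: 53.25
tcp_pos: [0.6484, 0.0841, 0.1039]
eef_rot: [-180.0, -0.0, 139.3]
contact_force: [0.1, -0.2, 0.9]
gripper_width: 0.0697
gripper_force: 0.0
```

{"fn": "send_rows", "kwargs": {"steps": [{"dp": [0, 0, -40], "roll": 0, "jaw": 80}, {"dp": [0, 0, -100], "roll": 0, "jaw": 80}, {"dp": [0, 0, -160], "roll": 0, "jaw": 80}, {"dp": [0, 0, -200], "roll": 0, "jaw": 80}, {"dp": [0, 0, -200], "roll": 0, "jaw": 80}]}}

```text
time_s: 53.88
tcp_pos: [0.65, 0.0845, 0.3085]
eef_rot: [179.7, 0.2, 139.3]
contact_force: [-0.0, -0.3, -1.0]
gripper_width: 0.0704
gripper_force: 0.0
```

```bash
python3 -c "
from h import *
st()
a=snap('side','d11')['image'];b=snap('scene','s11')['image']
A=cv2.resize(a[120:240,170:400],(800,417));B=cv2.resize(b[155:285,95:310],(302,183))
C=np.zeros((600,800,3),np.uint8);C[:417]=A;C[417:,:302]=B;cv2.imwrite('pics/fin.png',C)"
```

```text
t53.9 [0.65   0.0845 0.3085] yaw139.3 q6 -155 w0.0704 f0 F [-0.  -0.3 -1. ] M [-0.04 -0.15 -0.04]
```

View pics/fin.png

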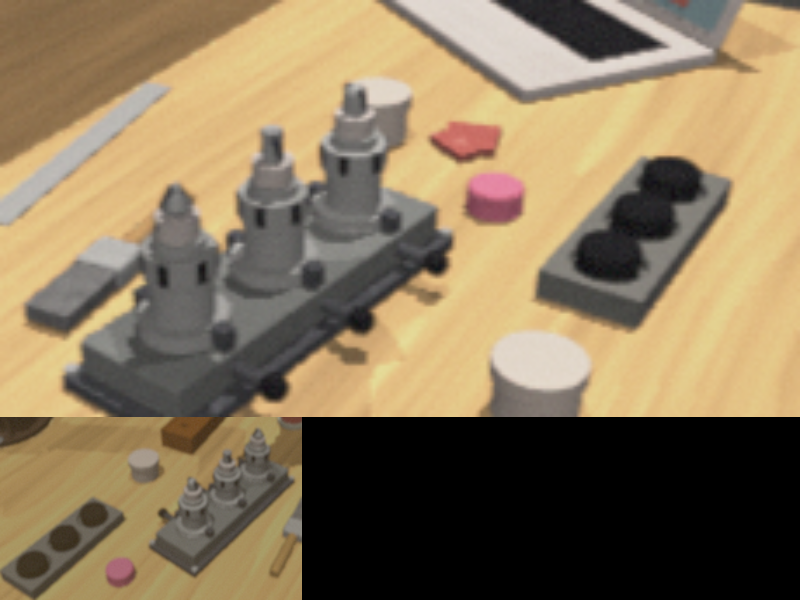

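All three cutters stand upright in the chucks with their collars on the nuts, and the three caps lie flat in the tray sockets.

```bash
python3 -c "
from plant import r
print(r.close_job())"
```

```text
the job is handed in; nothing more can be done
None
```

I handed the job in after about 54 s of robot time, but no verdict came back. The last pictures show all three cutters upright and seated in the chucks and the three caps in the tray sockets. Each nut was turned until the jaws met a hard stop at about 1.0–1.2 N m.

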